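# Gang-clamp contact blocks in the bench vise and scan the job label

## Task

Set up the batch at the vise: stand every contact block from the cork mat on the vise bed, pins up, in one row between the two jaws, on the bed's middle line with their broad sides to the jaws, and crank the handle until the row is clamped firmly and the sprung jaw face has been pushed clearly back towards its jaw. With the row clamped, take the hand scanner, point its nose squarely at the bar-code label on the card stand from about a hand's breadth away and hold it still for a good second, then lay the scanner upright back in its cradle. Leave the blocks clamped, and leave the carton of pins, the jar and the screwdriver where they are.

Things in the scene. Friction and masses are not known exactly. Their poses are not given: they have to be found in the camera images.
- vise: grey machine vise fixed to the bench. Origin: centre of its base's underside; its x axis runs from the crank end to the fixed jaw, z up. Its bed is a flat top at z = 76 mm, 214 mm along x (x = -107 to 107 mm) and 140 mm across y. Fixed jaw face at x = +85 mm; the sliding jaw comes from the crank end. Both jaws are 110 mm wide and 30 mm tall above the bed. Fully open, the gap is 139 mm.
- fixed_jaw: the vise's fixed steel jaw, 22 mm thick, 110 mm wide, 30 mm tall. Origin: centre of its underside, on the bed, 11 mm behind its clamping face; same axes as the vise.
- jaw (a joint): travel of the sliding jaw in m: 0 fully open (sprung face at vise x = -54 mm), growing as it goes to the fixed jaw, at most 0.10. It is driven by the crank only: 20 mm per turn (0.00318 m per rad).
- jaw_face (a joint): how far the sprung steel face of the sliding jaw is pushed back towards its jaw, in m: 0 untouched, 0.008 pushed right home. Its spring gives 3 N per mm (24 N right home). Face 10 mm thick, 106 mm wide, standing 8 mm off the jaw on two pins. Clamped firmly means over 0.002.
- jaw_front (a point): centre of the sprung face's front, 14.5 mm above the bed; moves with it.
- crank (a joint): crank angle in rad, 0 = fully open with the crank arm pointing straight up; grows to about 30 as the jaw closes. Closing is clockwise as seen from the crank end looking along the vise's +x: from the top the grip goes first towards the vise's -y. It needs about 5 N at the grip, and stays where it is left.
- crank_axis (a point): point on the crank's axis (which runs along the vise's x, 56 mm above the bench) at the middle of the grip's length, 164 mm from the vise's origin at -x. The grip's middle circles round it with a radius of 32 mm.
- crank_grip (a point): middle of the crank's black grip: cylinder 18 mm diameter, 50 mm long, parallel to the vise's x, turning freely on its pin, so it can be pinched from above across the vise's y and carried round whole turns with the gripper always pointing down. Its inner end is 1 mm from the 8 mm thick crank arm.
- block1: contact block: plain aluminium block, 26 mm along its own x (its thickness), 44 mm along its own y, 32 mm tall, with three small brass pins (7 mm diameter, 7 mm high, looks only) in a line along y on its top. About 90 g. All blocks are alike; two to four are present. Origin: centre of its underside, z up. It starts upright, pins up, on the cork mat.
- block2: contact block: plain aluminium block, 26 mm along its own x (its thickness), 44 mm along its own y, 32 mm tall, with three small brass pins (7 mm diameter, 7 mm high, looks only) in a line along y on its top. About 90 g. All blocks are alike; two to four are present. Origin: centre of its underside, z up. It starts upright, pins up, on the cork mat.
- block3: contact block: plain aluminium block, 26 mm along its own x (its thickness), 44 mm along its own y, 32 mm tall, with three small brass pins (7 mm diameter, 7 mm high, looks only) in a line along y on its top. About 90 g. All blocks are alike; two to four are present. Origin: centre of its underside, z up. It starts upright, pins up, on the cork mat.
- block4: contact block: plain aluminium block, 26 mm along its own x (its thickness), 44 mm along its own y, 32 mm tall, with three small brass pins (7 mm diameter, 7 mm high, looks only) in a line along y on its top. About 90 g. All blocks are alike; two to four are present. Origin: centre of its underside, z up. It starts upright, pins up, on the cork mat.
- mat: cork mat on the bench, 230 x 130 x 3 mm, fixed, on which the blocks start in a line along its x. Origin: centre of its underside.
- scanner: hand scanner: white bar with rounded edges, 130 mm along its x, 34 mm wide (y), 36 mm tall, 180 g; dark rubber band and amber window at its nose (+x) end. Origin: centre of its underside. Starts in the cradle.
- scanner_nose (a point): centre of the scanner's window, 65 mm ahead of its origin and 18 mm up; it looks along the scanner's +x. Axes as the scanner's. No trigger is needed: it reads a label that lies straight ahead of it (within 14 mm of its centre line), 40 to 160 mm away, when held still for a second.
- cradle: fixed grey plastic cradle: base plate 150 x 64 x 8 mm, with four cheeks (22 mm long, 14 mm high above the plate, at x = +-52 mm) leaving a 44 mm wide channel along x for the scanner; the middle 82 mm has no cheeks. Origin: centre of its underside. The scanner lies on the plate (z = 8 mm) along x.
- card: fixed card stand: foot 70 x 100 x 8 mm, post, and an aluminium plate 110 x 75 mm, leaning back 20 degrees, 215 mm high over all. Origin: centre of its underside. The label is on the side that looks to its -x; to read it the scanner's x axis should be roughly along the stand's x axis (within about 25 degrees) and level.
- label (a point): centre of the white bar-code label (74 x 46 mm), 180 mm above the bench.
- pin_carton: bystander: open cardboard box of pins, 70 x 100 x 40 mm; leave alone. Origin: centre of its underside.
- jar: bystander: closed jar, 56 mm diameter, 75 mm tall; leave alone. Origin: centre of its underside.
- driver: bystander: screwdriver lying on the bench, 160 mm; leave alone.

How it is judged:
By the outcome, as a careful person would: the job done as asked, in the order asked, and still so for the second after the job is handed in, with the robot touching nothing.
Of block1, block2, block3, block4 only 2 to 4 are there at a start; the rules pass over those that are not, and their reading is None.
At some moment in a run one of block1, block2, block3, block4 may be knocked a few centimetres aside while the robot is not near it.
Once in a run the grip may slacken for a moment while it holds something.
It also fails if it takes over 210 s, if anything falls off the work surface, if the arm or the gripper's body presses on something with over 40 N, if the wrist force passes 120 N, or if a joint passes its speed limit or range.

## Robot

A 6-joint arm with a two-finger parallel gripper is mounted at the origin on the work surface. World frame = base frame: x ahead of the robot, y to its left, z up, the work surface at z = 0. Lengths are in mm, angles in rad, forces in N, time in s.
With the tool pointing down it reaches from about 275 to 750 mm from the base axis. Payload 10.2 kg.
Tool frame: the origin (TCP) lies at the very end of the fingers, on their centre line; the grasp point (between the pads) lies 19 mm behind it; x points along the fingers, y is the direction in which the jaws open and shut, and the axes are right-handed (so a half turn about x gives the same grasp; the last joint's range is limited). The gripper opens to 85 mm and grips with 20 to 120 N. Pads are 22 mm wide; open, the fingers measure 114 mm over their backs; the gripper's body (76 mm by 85 mm) begins 54 mm behind the grasp point. The pads swing forward as they close: fully open they stand 13 mm farther back than shut.
Start: joints at [0.958, 0.313, 1.498, -0, 1.331, -0.223], TCP at [199.515, 485.618, 231.294] pointing down, gripper open.
Joint ranges: [-2.94, 2.94], [-0.97, 2.17], [0.19, 2.56], [-1.23, 4.37], [0.02, 3.11], [-2.88, 2.88]. Speed limits (rad/s): [2.39, 2.39, 3.01, 3.14, 3.14, 3.14].

## Interface

Orientations are given as a unit quaternion [w, x, y, z].
In Python, from rig import ctrl gives the robot as it stands. The module is installed in compiled form; this text tells all that it offers.
- The arm moves only by the tool move_arm, never from a script. Its argument "targets" is a list that holds one entry, the list of rows, each a list of 7 numbers: the opening, from 0 (shut) to 1 (fully open), then the shift along the tool's x, y, z each as a share of 150 mm, from -1 to 1, then the turn, a rotation vector about the tool's x, y, z each as a share of 60 degrees, from -1 to 1. A call has 1 to 5 rows; each row shifts and turns the commanded pose from where the row before left it, along the tool's axes as they then stand; what a row does not reach is not made up. A row lasts 1/10 s, in which the tool goes at most 50 mm and 8.59 degrees, less where a joint would pass 70% of its speed; a pose out of reach is approached as far as the arm can. A call with a number of a shift or a turn outside -1 to 1 is refused whole. A call with a gripper value outside its range is refused whole. The fingers move at their own pace and stop on an object; "force" is the grip in N (left out, the last holds). Time passes only in rows, so rows that do not move let the fingers close. It gives the time, the measured TCP pose, the force and the opening at its end, in the units of the state.
- ctrl.sense(): the state, without advancing time (a new reading comes with each control period).
- ctrl.capture(name): name is "side" or "top" or "wrist"; returns the picture (480x640x3 uint8, red, green, blue); there is no depth.
- ctrl.calibration(name): a dict with "camera_matrix" (3x3 intrinsics, pixels), "extrinsics" (4x4, takes a point from world to camera coordinates); the wrist camera has in their place "tool_from_camera" (4x4, takes a point from camera to tool coordinates, whose origin is the TCP and whose axes are the tool frame's). Camera axes: x right, y down, z forward; pixel columns grow to the right and rows downward; lengths in mm; the calibration is good to about 2 mm. A picture is of the moment at which its call begins: read the wrist's pose just before it. calibration takes no time and is no camera call.
- ctrl.finish_job(): hands the job in, once; it reports no verdict.
Trained networks look in the newest picture that a camera, given by its name, has taken for a name from the list of things; names that differ only in an ending like _2 or _b are one class to them, and where a whole thing is asked for, a point or a joint stands for the part that bears it (a point fixed in the world has none). Each returns a list of dicts, best first, with "confidence" (0 to 1); they miss things now and then, are a little off and sometimes report something else, mostly with a low value. They report only what shows in the picture. A call takes as long as a camera call.
- ctrl.recognise(label, camera): "point" ([row, column] in pixels, amid what is visible of it).
- ctrl.cut_out(label, camera): "pixels" (480x640 bool, what is visible of it) and "point" ([row, column] in pixels, amid what is visible of it).
The state is a dict: "time_s": time; "joints": joint angles; "dq": joint speeds; "tau": joint torques, N m; "eef_pos": TCP position; "ee_rot": TCP orientation; "force": force on the tool from outside, world axes, zero at the start; "wrist_torque": the same for the moment, N m; "grip_width": opening from 0.0 (shut) to 1.0 (fully open).
Only numpy, scipy, OpenCV 4.12 (cv2) and the standard library are available. Lean on these libraries where they do the work, as an engineer would, in place of code of your own. Each camera call takes 0.05 s, during which the arm holds its last target.

## Working session

There is one attempt and no reset: what is moved stays moved. The work goes in short steps, Python scripts to look and compute and a tool call to move; the robot and the scene stay as the last step left them, time stands still between calls to the robot, and variables do not carry over. Pictures are saved under pics/ and viewed, and the job is handed in when it is done.

Besides the shell and the picture viewer there is one more tool, called after ">>>" as name([rows], argument=value, ...), one row to a line, values as JSON. move_arm: Moves the arm, as the interface text tells. Shift numbers are shares of 150 mm and turn numbers shares of 60 degrees, none past 1 either way. Its arguments: {"type":"object","properties":{"targets":{"type":"array","items":{"type":"array","items":{"type":"array","items":{"type":"number","minimum":-1,"maximum":1}}}},"force":{"type":"number"}},"required":["targets"]}

```bash
mkdir -p pics; cat > h.py <<'E'
import numpy as np, cv2
from rig import ctrl
from scipy.spatial.transform import Rotation as R
def save(cam,name):
    im=ctrl.capture(cam); cv2.imwrite(f'pics/{name}.png',im[:,:,::-1]); return im
def cam(name):
    c=ctrl.calibration(name); K=np.array(c['camera_matrix'])
    if name=='wrist':
        s=ctrl.sense(); q=s['ee_rot']
        T=np.eye(4);T[:3,:3]=R.from_quat(np.r_[q[1:],q[0]]).as_matrix();T[:3,3]=s['eef_pos']
        E=np.linalg.inv(T@np.array(c['tool_from_camera']))
    else: E=np.array(c['extrinsics'])
    return K,E
def ray(name,rc,z):
    K,E=cam(name); W=np.linalg.inv(E)
    d=W[:3,:3]@np.linalg.inv(K)@np.array([rc[1],rc[0],1.]); o=W[:3,3]
    return o+d*(z-o[2])/d[2]
def proj(name,p):
    K,E=cam(name); p=np.atleast_2d(p); c=(E[:3,:3]@p.T).T+E[:3,3]; u=(K@c.T).T
    return u[:,1::-1]/u[:,2:]
E
python3 - <<'E'
from h import *
s=ctrl.sense(); print(s)
for c in ['side','top','wrist']:
    save(c,c+'0'); print(c,ctrl.calibration(c))
E
```

```text
{'time_s': 0.0, 'joints': array([ 9.57564863e-01,  3.13454129e-01,  1.49846477e+00, -5.64750367e-07,
        1.33101020e+00, -2.23398552e-01]), 'dq': array([-0.00132466, -0.00148449, -0.00038682,  0.00070341,  0.00047655,
       -0.0017585 ]), 'tau': array([ 6.50218499e-05, -4.12267399e+01, -2.59744889e+01, -1.78483556e-04,
        4.13499321e-03,  1.78556195e-05]), 'eef_pos': array([199.3691706 , 485.37985852, 230.72254611]), 'ee_rot': array([ 0.69352499,  0.13652375,  0.69390852, -0.13738744]), 'force': array([ 0.18645989,  0.10319763, -0.70588018]), 'wrist_torque': array([-0.03721297,  0.02993891,  0.02638843]), 'grip_width': 0.9998587696379737}
side {'camera_matrix': array([[544.03860835,   0.        , 320.2433609 ],
       [  0.        , 544.03860835, 232.13482603],
       [  0.        ,   0.        ,   1.        ]]), 'extrinsics': array([[ 8.60862322e-01, -5.08837942e-01, -1.07133218e-04,
        -5.02329998e+02],
       [-3.23306764e-01, -5.46814316e-01, -7.72312657e-01,
         2.90180384e+02],
       [ 3.92923401e-01,  6.64889504e-01, -6.35242590e-01,
         8.43618755e+0
[... 464 characters left out ...]
4629049e-01,  1.02285499e-02, -9.90843275e-01,
         9.53416205e+02],
       [ 0.00000000e+00,  0.00000000e+00,  0.00000000e+00,
         1.00000000e+00]])}
wrist {'camera_matrix': array([[396.71288293,   0.        , 324.97466434],
       [  0.        , 396.71288293, 231.75720431],
       [  0.        ,   0.        ,   1.        ]]), 'tool_from_camera': array([[ 1.80030665e-04, -3.09622478e-01,  9.50859552e-01,
        -1.41504471e+02],
       [ 9.99999890e-01, -3.55619159e-04, -3.05132688e-04,
        -4.84196355e-01],
       [ 4.32619814e-04,  9.50859503e-01,  3.09622380e-01,
        -7.94043691e+01],
       [ 0.00000000e+00,  0.00000000e+00,  0.00000000e+00,
         1.00000000e+00]])}
```

View pics/top0.png

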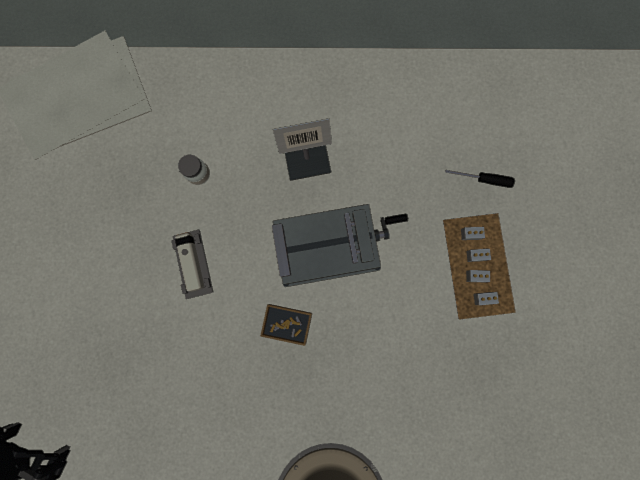

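View pics/side0.png

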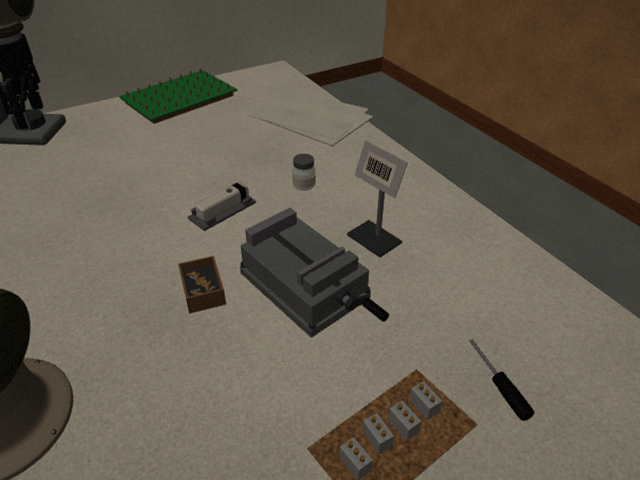

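View pics/wrist0.png

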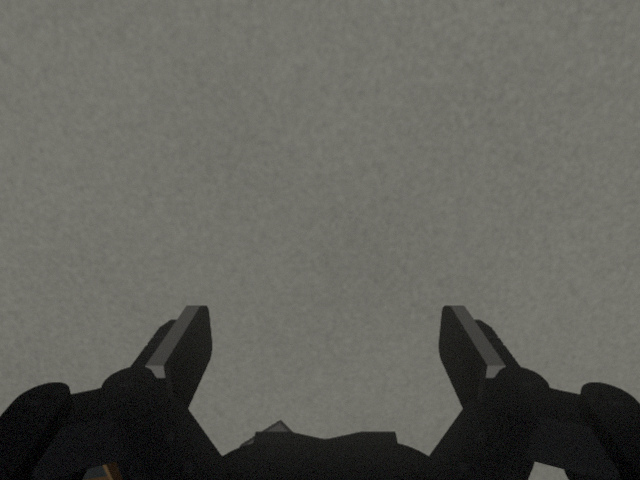

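```bash
python3 - <<'E'
from h import *
for l,z in [('block1',38),('vise',76),('fixed_jaw',106),('scanner',40),('cradle',8),('card',0),('label',180),('crank_grip',88),('jaw_front',90),('mat',3),('pin_carton',40),('jar',75),('driver',10)]:
    for c in ['top','side']:
        r=ctrl.cut_out(l,c)
        for d in r[:5]:
            m=d['pixels'].astype(np.uint8); 
            p=d['point']; print(l,c,round(d['confidence'],2),np.round(p,1),m.sum(),np.round(ray(c,p,z)[:2],1))
            if l in('vise','fixed_jaw','block1','scanner','cradle','card','crank_grip') and d['confidence']>.5: cv2.imwrite(f'pics/m_{l}_{c}_{int(p[0])}.png',m*255)
E
```

```text
block1 top 0.88 [300.9 482.3] 282 [ 434.7 -329.5]
block1 top 0.8 [231.8 472. ] 309 [ 587.3 -312.1]
block1 top 0.68 [275.7 478.7] 287 [ 489.6 -323.6]
block1 top 0.66 [251.  478.2] 296 [ 544.3 -324.4]
block1 side 0.83 [460.2 357.4] 918 [ 432.8 -356. ]
block1 side 0.8 [402.1 425.5] 830 [ 572.4 -332. ]
block1 side 0.71 [433.7 376.8] 752 [ 478.9 -337.1]
block1 side 0.61 [421.4 402.9] 851 [ 523.2 -340.5]
block1 side 0.21 [271.  306.3] 10508 [558.4  10.2]
vise top 0.79 [246.9 326.4] 7395 [546.3  12.9]
vise side 0.64 [271.4 305.8] 10433 [538.  -25.4]
fixed_jaw top 0.58 [249.5 281.4] 614 [536.9 106.1]
fixed_jaw top 0.45 [327.5 285.7] 1535 [378.   93.4]
fixed_jaw side 0.66 [227.2 270.3] 956 [524.6  88.1]
scanner top 0.65 [262.9 192.2] 1056 [511.2 311.3]
scanner side 0.86 [200.1 219.1] 1049 [502.3 308.6]
cradle top 0.88 [267.4 200.8] 800 [503. 301.]
cradle side 0.97 [217.3 219.1] 582 [490.7 290.3]
cradle side 0.48 [269.6 307.1] 10301 [576.9  40.7]
card top 0.83 [144.6 305.6] 2674 [799.5  66.1]
card top 0.49 [221.2 384.6] 331 [ 615.6 -121.6]
card side 0.63 [173.4 302.8] 745 [745.9 361.5]
card si
[... 383 characters left out ...]
 -44.1]
jaw_front side 0.66 [262.4 317.4] 416 [560.7 -28.5]
jaw_front side 0.56 [459. 356.] 871 [ 415.  -375.5]
mat top 0.61 [262.7 476.7] 4449 [ 520.7 -331.7]
mat side 0.93 [439.5 397.7] 7567 [ 514.2 -345.2]
mat side 0.66 [272.5 304.8] 10444 [571.3  40.3]
mat side 0.61 [419.5 404.6] 797 [ 543.4 -323.8]
pin_carton top 0.67 [325.8 287. ] 1615 [376.4  97.2]
pin_carton side 0.82 [282.9 201.8] 1890 [373.3  79.8]
jar top 0.53 [146.8 309.3] 2665 [769.   53.3]
jar side 0.59 [172.8 303.1] 752 [693.3 262.7]
jar side 0.44 [271.9 326.1] 1698 [569.6 -44.4]
driver top 0.63 [178.2 488.3] 588 [ 718.1 -363.2]
driver top 0.18 [261.7 187.1] 1016 [515.6 332.5]
driver side 0.95 [392.6 508.6] 944 [ 712.3 -373.3]
```

```bash
python3 - <<'E'
import cv2
im=cv2.imread('pics/top0.png'); 
cv2.imwrite('pics/c1.png',cv2.resize(im[190:300,255:415],(800,550),interpolation=cv2.INTER_CUBIC))
im=cv2.imread('pics/side0.png'); 
cv2.imwrite('pics/c2.png',cv2.resize(im[200:335,230:400],None,fx=4.5,fy=4.4,interpolation=cv2.INTER_CUBIC))
E
```

```text
(no output)
```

View pics/c1.png

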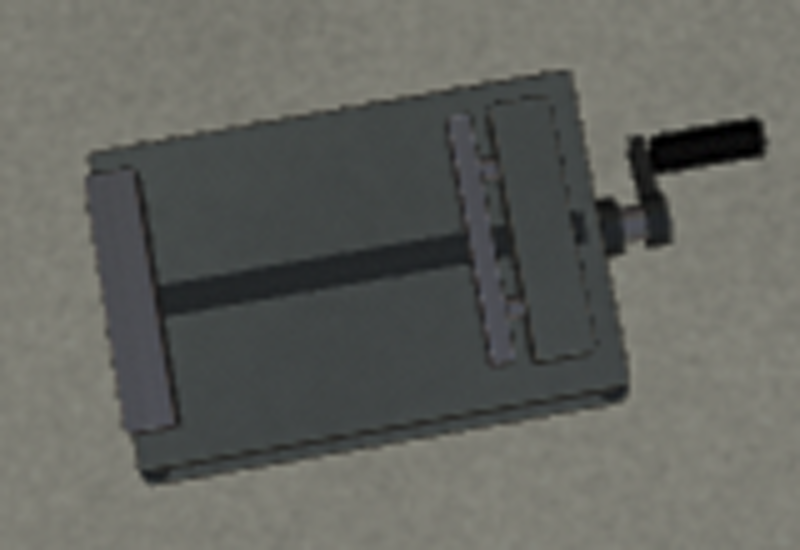

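View pics/c2.png

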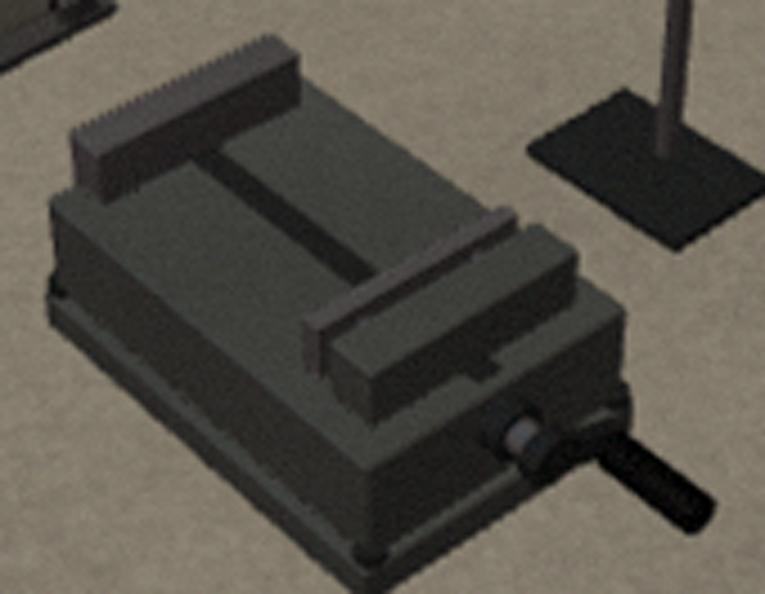

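```bash
cat > fit.py <<'E'
from h import *
from scipy.optimize import least_squares
def fit(obs,x0):
    # obs list of (cam,(row,col),(x,y,z) local)
    def pt(v,p):
        c,s=np.cos(v[2]),np.sin(v[2]); p=np.asarray(p,float)
        return np.array([v[0]+c*p[0]-s*p[1],v[1]+s*p[0]+c*p[1],p[2]])
    f=lambda v: np.concatenate([(proj(c,pt(v,p))[0]-np.array(rc)) for c,rc,p in obs])
    r=least_squares(f,x0,loss='soft_l1',x_scale=[10,10,.1]); return r.x,f(r.x).reshape(-1,2)
E
python3 - <<'E'
from fit import *
T=lambda c,r:(190+r/5,255+c/5)
S=lambda c,r:(200+r/4.4,230+c/4.5)
ob=[('top',T(90,155),(107,-70,76)),('top',T(573,72),(-107,-70,76)),('top',T(628,390),(-107,70,76)),
('top',T(135,170),(85,-55,106)),('top',T(178,425),(85,55,106)),('top',T(132,432),(107,55,106)),
('side',S(297,55),(85,-55,106)),('side',S(270,37),(107,-55,106)),('side',S(72,130),(107,55,106)),('side',S(100,157),(85,55,106)),
('side',S(625,312),(-107,-70,76)),('side',S(373,468),(-107,70,76)),('side',S(52,197),(107,70,76))]
v,r=fit(ob,[550,0,1.57]); print(v,np.degrees(v[2])); print(np.round(r,1))
print('top only',fit(ob[:6],v)[0],'side',fit(ob[6:],v)[0])
E
```

```text
[553.09535121  11.18982677   1.7527553 ] 100.4254814733495
[[-0.5  0.1]
 [-0.6  0.6]
 [-0.6  1.7]
 [-0.6  0.7]
 [ 0.3  0.5]
 [ 0.8 -0.9]
 [-0.7  1. ]
 [-1.6  0. ]
 [-0.  -1.2]
 [-0.6 -0.7]
 [-1.2  1.3]
 [ 0.7 -1.2]
 [ 0.1 -1.8]]
top only [552.53710823  12.18920438   1.74952442] side [553.53836304   9.86574275   1.75458261]
```

```bash
cat > plan.py <<'E'
from h import *
def pose():
    s=ctrl.sense(); q=s['ee_rot']; return np.array(s['eef_pos']),R.from_quat(np.r_[q[1:],q[0]]),s
def down(yaw):  # tool x down, tool y at yaw (deg)
    a=np.radians(yaw); x=np.array([0,0,-1.]); y=np.array([np.cos(a),np.sin(a),0]); return R.from_matrix(np.c_[x,y,np.cross(x,y)])
def plan(pos,rot,grip,n=None,start=None,smax=48.,tmax=8.3,dec=3):
    if start is None: p,r,_=pose()
    else: p,r=start
    pos=np.array(pos,float); rv=(r.inv()*rot).as_rotvec(degrees=True)
    k=int(max(np.ceil(np.linalg.norm(pos-p)/smax),np.ceil(np.linalg.norm(rv)/tmax),1)) if n is None else n
    rows=[]
    for i in range(1,k+1):
        tp=p+(pos-p)/(k-i+1); tr=r*R.from_rotvec((r.inv()*rot).as_rotvec()/(k-i+1))
        sh=np.round(r.inv().apply(tp-p)/150,dec); tu=np.round((r.inv()*tr).as_rotvec(degrees=True)/60,dec)
        rows.append([grip]+(sh+0.).tolist()+(tu+0.).tolist())
        p=p+r.apply(sh*150); r=r*R.from_rotvec(tu*60,degrees=True)
    for j in range(0,len(rows),5): print('[['+','.join('['+','.join('%g'%v for v in w)+']' for w in rows[j:j+5])+']]')
    return p,r
def show():
    p,r,s=pose(); m=r.as_matrix(); print('t',round(s['time_s'],2),'pos',p.round(1),'yaw',np.degrees(np.arctan2(m[1,1],m[0,1])).round(2),'x',m[:,0].round(3),'z',m[:,2].round(3),'F',s['force'].round(1),'g',round(s['grip_width'],3),'j',s['joints'].round(2))
E
python3 - <<'E'
from plan import *
show()
print('to 0/180'); plan([500,-280,230],down(-170),1)
plan([500,-280,230],down(10),1)
E
```

```text
t 1.45 pos [199.5 485.6 231.3] yaw 67.67 x [ 0.  0. -1.] z [ 0.925 -0.38   0.   ] F [ 0.2  1.1 -0.5] g 0.999 j [ 0.96  0.31  1.5   0.    1.33 -0.22]
to 0/180
[[[1,0,-0.22,0.211,-0.113,0,0],[1,0.001,-0.243,0.183,-0.113,0,0],[1,0,-0.263,0.153,-0.113,0,0],[1,0.001,-0.28,0.121,-0.113,0,0],[1,0,-0.292,0.087,-0.113,0,0]]]
[[[1,0.001,-0.3,0.052,-0.113,0,0],[1,0,-0.304,0.016,-0.113,0,0],[1,0.001,-0.304,-0.02,-0.113,0,0],[1,0,-0.3,-0.055,-0.113,0,0],[1,0.001,-0.291,-0.09,-0.114,0,0]]]
[[[1,0,-0.278,-0.124,-0.113,0,0],[1,0.001,-0.261,-0.156,-0.114,0,0],[1,0,-0.241,-0.186,-0.113,0,0],[1,0.001,-0.217,-0.214,-0.114,0,0],[1,0,-0.19,-0.238,-0.113,0,0]]]
[[[1,0.001,-0.161,-0.259,-0.114,0,0],[1,0,-0.129,-0.276,-0.113,0,0],[1,0.001,-0.096,-0.29,-0.114,0,0]]]
[[[1,0,-0.22,0.211,0.053,0,0],[1,0.001,-0.208,0.223,0.053,0,0],[1,0,-0.195,0.234,0.053,0,0],[1,0.001,-0.182,0.244,0.053,0,0],[1,0,-0.168,0.254,0.054,0,0]]]
[[[1,0.001,-0.154,0.263,0.053,0,0],[1,0,-0.139,0.271,0.054,0,0],[1,0.001,-0.123,0.279,0.053,0,0],[1,0,-0.108,0.285,0.054,0,0],[1,0.001,-0.091,0.291,0.053,0,0]]]
[[[1,0,-0.075,0.295,0.054,0,0],[1,0.001,-0.058,0.299,0.053,0,0],[1,0,-0.042,0.302,0.054,0,0],[1,0.001,-0.024,0.303,0.053,0,0],[1,0,-0.008,0.304,0.054,0,0]]]
[[[1,0.001,0.01,0.305,0.053,0,0],[1,0,0.026,0.303,0.054,0,0],[1,0.001,0.044,0.302,0.053,0,0]]]
```

>>> move_arm([
  [[1, 0, -0.22, 0.211, 0.053, 0, 0], [1, 0.001, -0.208, 0.223, 0.053, 0, 0], [1, 0, -0.195, 0.234, 0.053, 0, 0], [1, 0.001, -0.182, 0.244, 0.053, 0, 0], [1, 0, -0.168, 0.254, 0.054, 0, 0]],
])

```text
time_s: 1.95
eef_pos: [283.3, 271.4, 231.1]
ee_rot: [0.668, 0.233, 0.668, -0.232]
force: [1.0, -0.0, 0.3]
grip_width: 1.004
```

>>> move_arm([
  [[1, 0.001, -0.154, 0.263, 0.053, 0, 0], [1, 0, -0.139, 0.271, 0.054, 0, 0], [1, 0.001, -0.123, 0.279, 0.053, 0, 0], [1, 0, -0.108, 0.285, 0.054, 0, 0], [1, 0.001, -0.091, 0.291, 0.053, 0, 0]],
])

```text
time_s: 2.45
eef_pos: [366.9, 58.3, 230.9]
ee_rot: [0.629, 0.324, 0.628, -0.323]
force: [1.3, 0.3, 0.2]
grip_width: 0.998
```

>>> move_arm([
  [[1, 0, -0.075, 0.295, 0.054, 0, 0], [1, 0.001, -0.058, 0.299, 0.053, 0, 0], [1, 0, -0.042, 0.302, 0.054, 0, 0], [1, 0.001, -0.024, 0.303, 0.053, 0, 0], [1, 0, -0.008, 0.304, 0.054, 0, 0]],
])

```text
time_s: 2.95
eef_pos: [450.3, -154.4, 230.3]
ee_rot: [0.577, 0.408, 0.577, -0.408]
force: [0.4, 0.4, 0.1]
grip_width: 0.998
```

>>> move_arm([
  [[1, 0.001, 0.01, 0.305, 0.053, 0, 0], [1, 0, 0.026, 0.303, 0.054, 0, 0], [1, 0.001, 0.044, 0.302, 0.053, 0, 0], [1, 0, 0, 0, 0, 0, 0], [1, 0, 0, 0, 0, 0, 0]],
])

```text
time_s: 3.45
eef_pos: [499.9, -280.4, 229.3]
ee_rot: [0.541, 0.455, 0.542, -0.455]
force: [-0.1, 0.6, -0.3]
grip_width: 0.999
```

```bash
python3 - <<'E'
from plan import *
show(); save('wrist','w1'); show()
for d in ctrl.cut_out('block1','wrist')[:5]:
    m=d['pixels'].astype(np.uint8); print(d['confidence'],np.round(d['point'],1),m.sum(),ray('wrist',d['point'],35).round(1), cv2.minAreaRect(cv2.findNonZero(m)))
E
```

```text
t 3.45 pos [ 499.9 -280.4  229.3] yaw 9.97 x [-0.001  0.001 -1.   ] z [ 0.173 -0.985 -0.001] F [-0.1  0.6 -0.3] g 0.999 j [-0.72  0.42  1.35  0.    1.37 -0.89]
t 3.5 pos [ 499.9 -279.5  229.8] yaw 10.04 x [-0.     0.001 -1.   ] z [ 0.174 -0.985 -0.001] F [-0.2 -0.2  0.4] g 1.005 j [-0.71  0.42  1.35  0.    1.37 -0.89]
0.7 [249.1 248.7] 1672 [ 439.9 -337.6   35. ] ((250.0, 248.5), (55.0, 32.0), 90.0)
0.7 [242.  304.9] 1561 [ 488.9 -322.    35. ] ((304.4615783691406, 241.19232177734375), (29.221302032470703, 54.716392517089844), 11.309932708740234)
0.55 [254.3 354. ] 1550 [ 534.7 -325.9   35. ] ((353.64794921875, 251.84719848632812), (30.212005615234375, 54.1937141418457), 8.530765533447266)
```

View pics/w1.png

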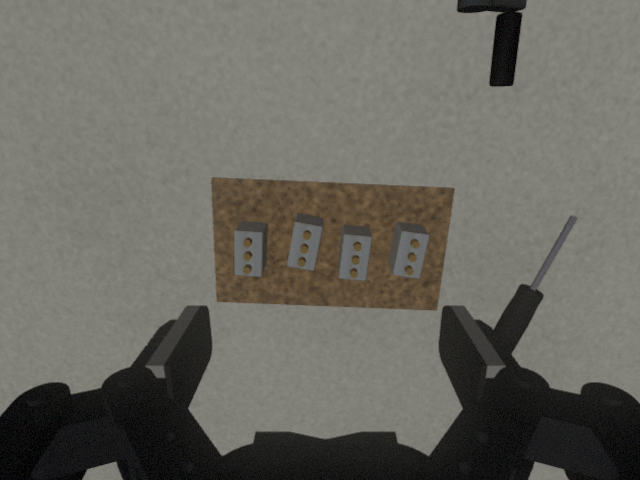

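```bash
cat > pins.py <<'E'
from h import *
def pins(im,lo,zt,cam_='wrist',dbg=None):
    # bright grey block tops then brownish blobs inside
    hsv=cv2.cvtColor(im,cv2.COLOR_RGB2HSV); 
    g=((hsv[...,1]<45)&(hsv[...,2]>lo)).astype(np.uint8)
    return hsv,g
E
python3 - <<'E'
import cv2,numpy as np
im=cv2.imread('pics/w1.png'); c=im[200:300,220:450]
cv2.imwrite('pics/c3.png',cv2.resize(c,None,fx=3.4,fy=3.4,interpolation=cv2.INTER_CUBIC))
hsv=cv2.cvtColor(im,cv2.COLOR_BGR2HSV)
for p in [(265,250),(256,248),(250,430),(235,245),(242,248),(228,250)]: print(p,hsv[p])
E
```

```text
(265, 250) [21 41 80]
(256, 248) [ 20 124  99]
(250, 430) [16 96 80]
(235, 245) [ 84  13 102]
(242, 248) [ 20 126  97]
(228, 250) [11 29 70]
```

View pics/c3.png

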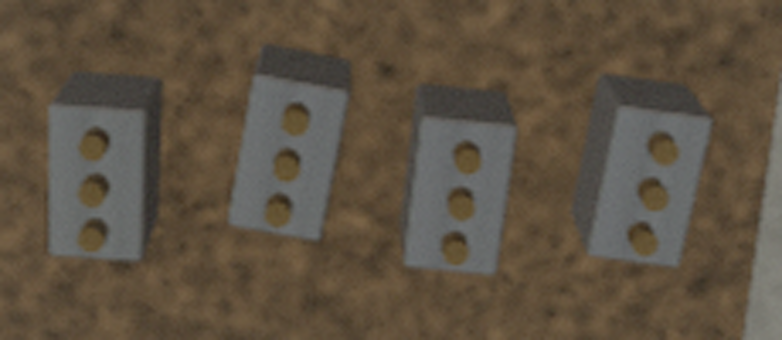

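```bash
cat > tops.py <<'E'
from h import *
def tops(cam_,im,z,roi=None,amin=300):
    i=im.astype(int); m=((i[...,2]-i[...,0]>=-2)&(i[...,2]>80)).astype(np.uint8)
    if roi: k=np.zeros_like(m); k[roi[0]:roi[1],roi[2]:roi[3]]=1; m*=k
    m=cv2.morphologyEx(m,cv2.MORPH_OPEN,np.ones((3,3)));m=cv2.morphologyEx(m,cv2.MORPH_CLOSE,np.ones((9,9)))
    out=[]
    for c in cv2.findContours(m,cv2.RETR_EXTERNAL,cv2.CHAIN_APPROX_NONE)[0]:
        if cv2.contourArea(c)<amin: continue
        w=np.array([ray(cam_,(p[0][1],p[0][0]),z)[:2] for p in c],np.float32)
        (cx,cy),(a,b),th=cv2.minAreaRect(w)
        if a>b: th=th+90;
        # th: angle of short side -> long side = th+90
        y=(th+90+90)%180-90
        out.append((cx,cy,min(a,b),max(a,b),y)); print('c %.1f %.1f size %.1fx%.1f longyaw %.1f'%out[-1], 'px',c.mean(axis=0)[0].round())
    return out
E
python3 - <<'E'
from tops import *
im=cv2.imread('pics/w1.png')[:,:,::-1]
tops('wrist',im,35,(180,310,210,460))
E
```

```text
c 535.7 -329.2 size 24.9x41.9 longyaw -86.1 px [355. 257.]
c 585.2 -317.7 size 24.8x41.9 longyaw -88.1 px [410. 254.]
c 439.9 -342.3 size 23.7x41.7 longyaw -84.0 px [248. 253.]
c 488.9 -326.3 size 24.1x41.9 longyaw 89.1 px [304. 246.]
```

```bash
python3 - <<'E'
from plan import *
s=plan([585.2,-317.7,110],down(-88),1)
print('down');plan([585.2,-317.7,4],down(-88),1,start=s)
E
```

```text
[[[1,0.067,0.043,0.029,0.136,0,0],[1,0.067,0.047,0.023,0.136,0,0],[1,0.067,0.049,0.016,0.136,0,0],[1,0.067,0.051,0.009,0.136,0,0],[1,0.067,0.052,0.002,0.136,0,0]]]
[[[1,0.067,0.052,-0.006,0.136,0,0],[1,0.066,0.05,-0.013,0.136,0,0],[1,0.067,0.048,-0.02,0.137,0,0],[1,0.066,0.045,-0.027,0.136,0,0],[1,0.067,0.04,-0.033,0.137,0,0]]]
[[[1,0.066,0.036,-0.038,0.136,0,0],[1,0.067,0.029,-0.043,0.137,0,0]]]
down
[[[1,0.235,0,0,0,0,0],[1,0.236,0,0,0,0,0],[1,0.235,0.001,0,0,0,0]]]
```

>>> move_arm([
  [[1, 0.067, 0.043, 0.029, 0.136, 0, 0], [1, 0.067, 0.047, 0.023, 0.136, 0, 0], [1, 0.067, 0.049, 0.016, 0.136, 0, 0], [1, 0.067, 0.051, 0.009, 0.136, 0, 0], [1, 0.067, 0.052, 0.002, 0.136, 0, 0]],
])

```text
time_s: 4.05
eef_pos: [535.8, -294.9, 180.0]
ee_rot: [0.348, 0.616, 0.348, -0.615]
force: [-1.5, 0.3, 0.7]
grip_width: 1.0
```

>>> move_arm([
  [[1, 0.067, 0.052, -0.006, 0.136, 0, 0], [1, 0.066, 0.05, -0.013, 0.136, 0, 0], [1, 0.067, 0.048, -0.02, 0.137, 0, 0], [1, 0.066, 0.045, -0.027, 0.136, 0, 0], [1, 0.067, 0.04, -0.033, 0.137, 0, 0]],
])

```text
time_s: 4.55
eef_pos: [571.5, -311.0, 130.2]
ee_rot: [0.111, 0.699, 0.111, -0.698]
force: [-1.0, -0.2, 0.5]
grip_width: 1.0
```

>>> move_arm([
  [[1, 0.066, 0.036, -0.038, 0.136, 0, 0], [1, 0.067, 0.029, -0.043, 0.137, 0, 0], [1, 0, 0, 0, 0, 0, 0]],
])

```text
time_s: 4.85
eef_pos: [585.4, -317.4, 109.0]
ee_rot: [-0.011, -0.707, -0.012, 0.707]
force: [-0.2, 0.6, -0.3]
grip_width: 1.001
```

```bash
python3 - <<'E'
from tops import *
from plan import *
im=save('wrist','w2'); show()
tops('wrist',im,35)
plan([585.2,-317.7,4],down(-88),1)
E
```

```text
t 4.9 pos [ 585.3 -317.6  109.9] yaw -87.84 x [-0.001  0.    -1.   ] z [-0.999 -0.038  0.001] F [-1.4 -0.5 -0.2] g 1.0 j [-0.67  0.73  1.17  0.    1.25  0.86]
c 489.1 -328.4 size 24.7x42.3 longyaw 88.5 px [335. 384.]
c 536.3 -330.8 size 24.1x42.3 longyaw -85.6 px [343. 321.]
c 585.8 -319.2 size 23.4x42.1 longyaw -87.9 px [327. 245.]
[[[1,0.235,0,0,0.001,0,0],[1,0.235,0.001,0,0.001,0,0],[1,0.236,0,0,0.001,0.001,0]]]
```

View pics/w2.png

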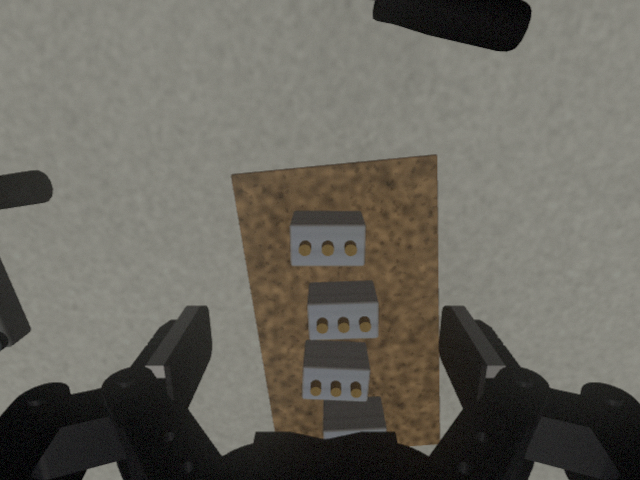

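>>> move_arm([
  [[1, 0.235, 0.002, 0, 0, 0, 0], [1, 0.235, 0.002, 0, 0, 0, 0], [1, 0.236, 0.002, 0, 0, 0, 0], [0.4, 0, 0, 0, 0, 0, 0], [0.3, 0, 0, 0, 0, 0, 0]],
], force=50)

```text
time_s: 5.4
eef_pos: [585.8, -319.5, 5.7]
ee_rot: [0.013, 0.707, 0.012, -0.707]
force: [0.4, -0.3, 1.1]
grip_width: 0.69
```

>>> move_arm([
  [[0.3, 0, 0, 0, 0, 0, 0], [0.3, 0, 0, 0, 0, 0, 0], [0.3, 0, 0, 0, 0, 0, 0], [0.3, 0, 0, 0, 0, 0, 0]],
])

```text
time_s: 5.8
eef_pos: [586.6, -320.4, 7.2]
ee_rot: [0.013, 0.708, 0.011, -0.706]
force: [-0.6, 0.4, 7.8]
grip_width: 0.504
```

```bash
python3 - <<'E'
from plan import *
show(); save('wrist','w3');save('side','s3')
E
```

```text
t 5.8 pos [ 586.6 -320.4    7.2] yaw -88.04 x [ 0.004 -0.003 -1.   ] z [-0.999 -0.034 -0.004] F [-0.6  0.4  7.8] g 0.504 j [-0.67  0.85  1.23  0.    1.05  0.86]
```

View pics/w3.png

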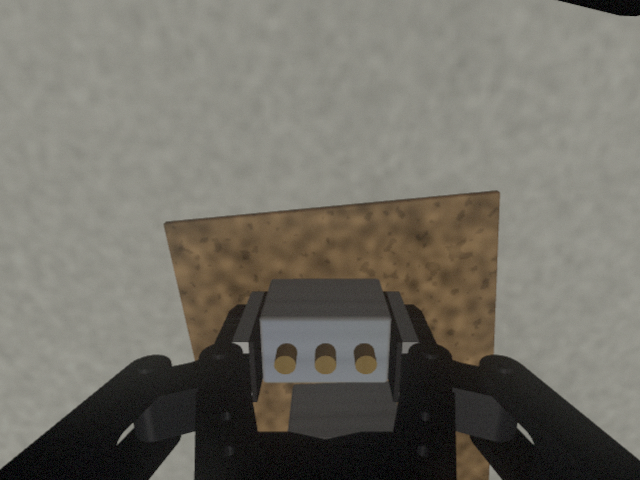

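View pics/s3.png

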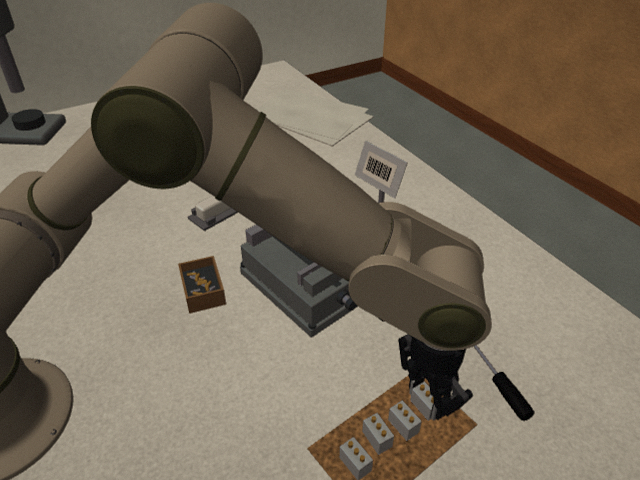

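```bash
cat > vise.py <<'E'
import numpy as np
V=np.array([553.1,11.2]);YAW=100.4
def vw(x,y,z):
    a=np.radians(YAW); return np.array([V[0]+np.cos(a)*x-np.sin(a)*y,V[1]+np.sin(a)*x+np.cos(a)*y,z])
E
python3 - <<'E'
from plan import *
from vise import *
s=plan([586.6,-320.4,150],down(-88),.3,n=3)
print(vw(69,0,81));plan(vw(69,0,180),down(10.4),.3,start=s,smax=40)
E
```

```text
[[[0.3,-0.317,0.001,-0.001,0,-0.001,-0.001],[0.3,-0.318,0.001,-0.001,0,-0.001,-0.001],[0.3,-0.317,0,0,-0.001,-0.002,-0.001]]]
[540.64417898  79.06643149  81.        ]
[[[0.3,-0.017,-0.223,0.018,-0.137,0,0],[0.3,-0.017,-0.223,-0.014,-0.137,0,0],[0.3,-0.017,-0.219,-0.046,-0.137,0,0],[0.3,-0.017,-0.21,-0.077,-0.137,0,0],[0.3,-0.017,-0.196,-0.106,-0.136,0,0]]]
[[[0.3,-0.016,-0.179,-0.133,-0.137,0,0],[0.3,-0.017,-0.159,-0.157,-0.136,0,0],[0.3,-0.016,-0.135,-0.178,-0.137,0,0],[0.3,-0.017,-0.108,-0.196,-0.136,0,0],[0.3,-0.016,-0.079,-0.209,-0.137,0,0]]]
[[[0.3,-0.017,-0.048,-0.218,-0.136,0,0],[0.3,-0.016,-0.017,-0.222,-0.137,0,0]]]
```

>>> move_arm([
  [[0.3, -0.1, 0, 0, 0, 0, 0], [0.3, -0.317, 0, 0, 0, 0, 0], [0.3, -0.317, 0, 0, 0, 0, 0], [0.3, -0.217, 0, 0, 0, 0, 0]],
])

```text
time_s: 6.3
eef_pos: [586.0, -320.0, 152.2]
ee_rot: [0.013, 0.709, 0.011, -0.705]
force: [0.3, -0.6, -0.3]
grip_width: 0.507
```

>>> move_arm([
  [[0.3, -0.017, -0.223, 0.018, -0.137, 0, 0], [0.3, -0.017, -0.223, -0.014, -0.137, 0, 0], [0.3, -0.017, -0.219, -0.046, -0.137, 0, 0], [0.3, -0.017, -0.21, -0.077, -0.137, 0, 0], [0.3, -0.017, -0.196, -0.106, -0.136, 0, 0]],
])

```text
time_s: 6.8
eef_pos: [566.3, -151.7, 161.2]
ee_rot: [0.261, 0.658, 0.26, -0.657]
force: [1.1, 0.4, -0.8]
grip_width: 0.504
```

>>> move_arm([
  [[0.3, -0.016, -0.179, -0.133, -0.137, 0, 0], [0.3, -0.017, -0.159, -0.157, -0.136, 0, 0], [0.3, -0.016, -0.135, -0.178, -0.137, 0, 0], [0.3, -0.017, -0.108, -0.196, -0.136, 0, 0], [0.3, -0.016, -0.079, -0.209, -0.137, 0, 0]],
])

```text
time_s: 7.3
eef_pos: [547.5, 14.8, 173.5]
ee_rot: [0.475, 0.525, 0.474, -0.524]
force: [0.4, 0.6, 0.0]
grip_width: 0.507
```

>>> move_arm([
  [[0.3, -0.017, -0.048, -0.218, -0.136, 0, 0], [0.3, -0.016, -0.017, -0.222, -0.137, 0, 0], [0.3, 0, 0, 0, 0, 0, 0]],
])

```text
time_s: 7.6
eef_pos: [539.8, 83.2, 178.6]
ee_rot: [0.545, 0.452, 0.544, -0.45]
force: [-0.2, -0.8, -0.4]
grip_width: 0.503
```

```bash
python3 - <<'E'
from plan import *
show(); save('wrist','w4'); show(); save('top','t4')
E
```

```text
t 7.6 pos [539.8  83.2 178.6] yaw 10.74 x [ 0.002  0.001 -1.   ] z [ 0.186 -0.982 -0.   ] F [-0.2 -0.8 -0.4] g 0.503 j [-0.06  0.4   1.51  0.    1.22 -0.25]
t 7.65 pos [540.1  81.3 178.2] yaw 10.46 x [ 0.002 -0.    -1.   ] z [ 0.182 -0.983  0.001] F [ 0.3 -1.6  0. ] g 0.505 j [-0.07  0.4   1.51 -0.    1.22 -0.25]
```

View pics/w4.png

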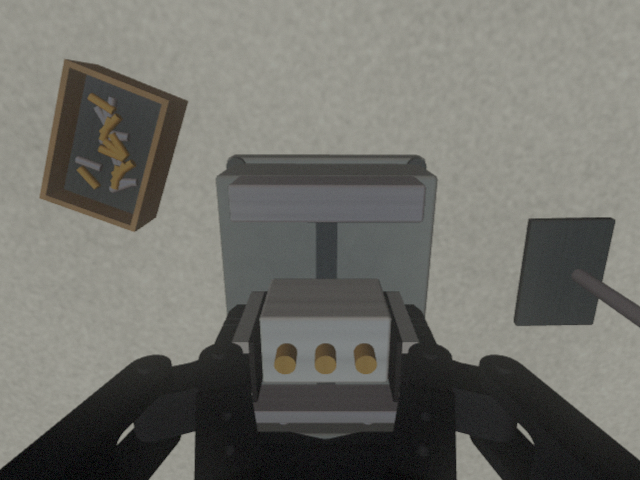

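```bash
cat > ov.py <<'E'
from vise import *
from h import *
def overlay(im,cam_,out,crop,sc):
    im=im[:,:,::-1].copy()
    r0,r1,c0,c1=crop; big=cv2.resize(im[r0:r1,c0:c1],None,fx=sc,fy=sc,interpolation=cv2.INTER_CUBIC)
    def ln(pts,col):
        u=proj(cam_,np.array([vw(*p) for p in pts])); u=((u-[r0,c0])*sc+sc/2)[:,::-1].round().astype(int)
        cv2.polylines(big,[u.reshape(-1,1,2)],True,col,1)
    ln([(-107,-70,76),(107,-70,76),(107,70,76),(-107,70,76)],(0,255,255))
    for z,c in((106,(0,0,255)),(76,(255,0,0))): ln([(85,-55,z),(107,-55,z),(107,55,z),(85,55,z)],c)
    ln([(-107,0,76),(107,0,76)],(0,255,0))
    cv2.imwrite(out,big)
E
python3 - <<'E'
from ov import *
im=cv2.imread('pics/w4.png')[:,:,::-1]
overlay(im,'wrist','pics/o4.png',(140,330,200,460),3)
E
```

```text
(no output)
```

View pics/o4.png

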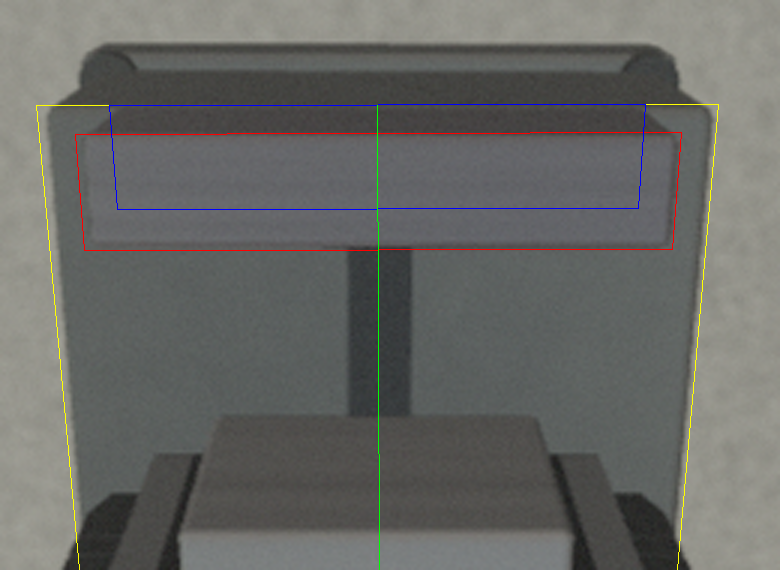

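```bash
python3 - <<'E'
from plan import *
from vise import *
show()
s=plan(vw(69,0,130),down(10.4),.3,n=2)
plan(vw(69,0,81.5),down(10.4),.3,start=s,n=2)
E
```

```text
t 7.7 pos [540.3  80.2 177.8] yaw 10.31 x [ 0.002 -0.    -1.   ] z [ 0.179 -0.984  0.001] F [-0.3  0.3 -1.6] g 0.504 j [-0.07  0.4   1.51 -0.    1.22 -0.25]
[[[0.3,0.159,0,0.004,-0.001,0,-0.001],[0.3,0.16,0,0.003,0,0.001,-0.001]]]
[[[0.3,0.162,0,0,0,0,0],[0.3,0.161,0.001,0.001,0,0,0]]]
```

>>> move_arm([
  [[0.3, 0.2, 0, 0, 0, 0, 0], [0.3, 0.2, 0, 0, 0, 0, 0], [0.3, 0.14, 0, 0, 0, 0, 0], [0.3, 0.08, 0, 0, 0, 0, 0], [0.3, 0, 0, 0, 0, 0, 0]],
])

```text
time_s: 8.2
eef_pos: [539.9, 79.1, 82.8]
ee_rot: [0.542, 0.453, 0.543, -0.454]
force: [0.2, 0.6, -1.1]
grip_width: 0.502
```

```bash
python3 - <<'E'
from plan import *
from vise import *
show();print(vw(69,0,80))
E
```

```text
t 8.2 pos [539.9  79.1  82.8] yaw 10.2 x [-0.002  0.    -1.   ] z [ 0.177 -0.984 -0.   ] F [ 0.2  0.6 -1.1] g 0.502 j [-0.07  0.52  1.61 -0.    1.01 -0.25]
[540.64417898  79.06643149  80.        ]
```

>>> move_arm([
  [[0.3, 0.012, 0.004, 0, 0, 0, 0], [0.3, 0, 0, 0, 0, 0, 0], [0.6, 0, 0, 0, 0, 0, 0], [0.8, 0, 0, 0, 0, 0, 0], [1, -0.1, 0, 0, 0, 0, 0]],
])

```text
time_s: 8.7
eef_pos: [540.0, 80.1, 95.9]
ee_rot: [0.542, 0.453, 0.544, -0.454]
force: [0.3, -0.2, 0.6]
grip_width: 0.911
```

```bash
python3 - <<'E'
from plan import *
from vise import *
show()
p,r,_=pose()
s=plan([540.6,79,180],down(10.4),1,n=2)
plan([510,-290,180],down(-88),1,start=s)
E
```

```text
t 8.7 pos [540.   80.1  95.9] yaw 10.3 x [-0.003  0.    -1.   ] z [ 0.179 -0.984 -0.001] F [ 0.3 -0.2  0.6] g 0.911 j [-0.07  0.5   1.6  -0.    1.04 -0.25]
[[[1,-0.28,0,0.004,-0.001,0,0.001],[1,-0.281,0.001,0.003,-0.001,-0.001,0.001]]]
[[[1,0,-0.054,0.199,0.137,0,0],[1,0,-0.025,0.204,0.137,0,0],[1,0,0.005,0.206,0.137,0,0],[1,0,0.034,0.203,0.137,0,0],[1,0,0.063,0.196,0.137,0,0]]]
[[[1,0,0.09,0.185,0.136,0,0],[1,0,0.115,0.17,0.137,0,0],[1,0,0.138,0.152,0.136,0,0],[1,0,0.159,0.131,0.137,0,0],[1,0.001,0.176,0.107,0.136,0,0]]]
[[[1,0,0.189,0.081,0.137,0,0],[1,0.001,0.198,0.053,0.136,0,0]]]
```

>>> move_arm([
  [[1, -0.28, 0, 0, 0, 0, 0], [1, -0.28, 0, 0, 0, 0, 0], [1, 0, 0, 0, 0, 0, 0]],
])

```text
time_s: 9.0
eef_pos: [543.2, 80.0, 186.6]
ee_rot: [0.546, 0.455, 0.54, -0.451]
force: [-0.3, -0.3, -0.4]
grip_width: 1.001
```

```bash
python3 - <<'E'
from plan import *
from ov import *
show(); im=save('wrist','w5'); overlay(im,'wrist','pics/o5.png',(140,340,160,480),2.5)
plan([536,-325,120],down(-86),1)
E
```

```text
t 9.0 pos [543.2  80.  186.6] yaw 10.32 x [ 0.011 -0.001 -1.   ] z [ 0.179 -0.984  0.003] F [-0.3 -0.3 -0.4] g 1.001 j [-0.07  0.4   1.5  -0.    1.23 -0.25]
[[[1,0.035,-0.044,0.221,0.134,0,0],[1,0.035,-0.012,0.225,0.134,0,0],[1,0.035,0.019,0.224,0.134,0,0],[1,0.036,0.05,0.219,0.134,0,0],[1,0.035,0.08,0.21,0.134,-0.001,0]]]
[[[1,0.036,0.109,0.197,0.134,-0.001,-0.001],[1,0.036,0.136,0.18,0.134,0,-0.001],[1,0.036,0.159,0.159,0.133,0,0],[1,0.035,0.18,0.135,0.134,-0.001,0],[1,0.036,0.197,0.108,0.133,-0.001,-0.001]]]
[[[1,0.035,0.21,0.08,0.134,0,-0.001],[1,0.036,0.22,0.05,0.133,-0.001,0]]]
```

View pics/w5.png

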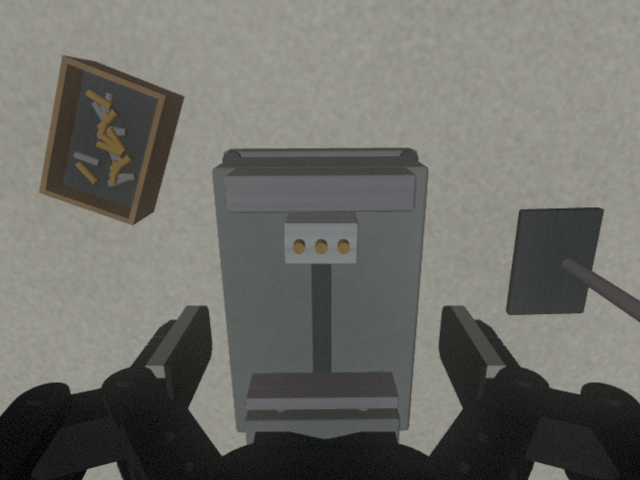

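>>> move_arm([
  [[1, 0.035, -0.044, 0.221, 0.134, 0, 0], [1, 0.035, -0.012, 0.225, 0.134, 0, 0], [1, 0.035, 0.019, 0.224, 0.134, 0, 0], [1, 0.036, 0.05, 0.219, 0.134, 0, 0], [1, 0.035, 0.08, 0.21, 0.134, 0, 0]],
])

```text
time_s: 9.55
eef_pos: [537.4, -89.8, 153.1]
ee_rot: [-0.352, -0.613, -0.353, 0.613]
force: [0.4, 0.0, -0.1]
grip_width: 0.999
```

>>> move_arm([
  [[1, 0.036, 0.109, 0.197, 0.134, 0, 0], [1, 0.036, 0.136, 0.18, 0.134, 0, 0], [1, 0.036, 0.159, 0.159, 0.133, 0, 0], [1, 0.035, 0.18, 0.135, 0.134, 0, 0], [1, 0.036, 0.197, 0.108, 0.133, 0, 0]],
])

```text
time_s: 10.05
eef_pos: [534.9, -258.5, 126.1]
ee_rot: [-0.12, -0.696, -0.121, 0.697]
force: [0.3, -0.2, 0.7]
grip_width: 1.001
```

>>> move_arm([
  [[1, 0.035, 0.21, 0.08, 0.134, 0, 0], [1, 0.036, 0.22, 0.05, 0.133, 0, 0], [1, 0, 0, 0, 0, 0, 0], [1, 0, 0, 0, 0, 0, 0]],
])

```text
time_s: 10.45
eef_pos: [534.0, -324.9, 115.5]
ee_rot: [-0.024, -0.706, -0.025, 0.707]
force: [0.2, 0.6, -1.3]
grip_width: 0.999
```

```bash
cat > look.py <<'E'
import sys
from tops import *
from plan import *
im=save('wrist',sys.argv[1]); show()
o=tops('wrist',im,35); t=np.array([float(sys.argv[2]),float(sys.argv[3])])
b=min(o,key=lambda a:np.hypot(a[0]-t[0],a[1]-t[1])); y=b[4] if b[4]<0 else b[4]-180
print('go',b); s=plan([b[0],b[1],9],down(y),1)
print('yaw',y)
E
python3 look.py w6 536 -330
```

```text
t 10.5 pos [ 534.3 -324.2  116. ] yaw -85.92 x [-0.001  0.001 -1.   ] z [-0.997 -0.071  0.001] F [ 0.1  0.2 -0.2] g 1.001 j [-0.73  0.63  1.32  0.    1.19  0.77]
c 440.4 -342.8 size 24.0x41.9 longyaw -85.8 px [343. 376.]
c 489.8 -327.1 size 24.4x42.3 longyaw 89.1 px [324. 309.]
c 536.7 -329.8 size 23.9x42.1 longyaw -85.9 px [334. 239.]
go (536.6810913085938, -329.8103332519531, 23.8581600189209, 42.077735900878906, -85.92307615280151)
[[[1,0.238,0.013,-0.005,0,0,0],[1,0.238,0.013,-0.004,0,0,0.001],[1,0.237,0.013,-0.005,0,0.001,0]]]
yaw -85.92307615280151
```

View pics/w6.png

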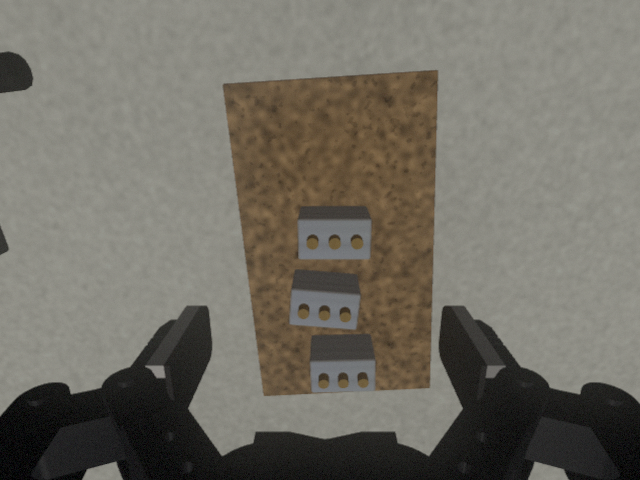

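>>> move_arm([
  [[1, 0.238, 0.013, -0.005, 0, 0, 0], [1, 0.238, 0.013, -0.005, 0, 0, 0], [1, 0.237, 0.013, -0.004, 0, 0, 0], [0.5, 0, 0, 0, 0, 0, 0], [0.3, 0, 0, 0, 0, 0, 0]],
])

```text
time_s: 11.0
eef_pos: [537.5, -330.0, 10.8]
ee_rot: [0.025, 0.707, 0.025, -0.707]
force: [-0.4, -0.4, 0.9]
grip_width: 0.694
```

>>> move_arm([
  [[0.3, 0, 0, 0, 0, 0, 0], [0.3, 0, 0, 0, 0, 0, 0], [0.3, 0, 0, 0, 0, 0, 0], [0.3, 0, 0, 0, 0, 0, 0]],
])

```text
time_s: 11.4
eef_pos: [538.3, -331.2, 12.6]
ee_rot: [0.026, 0.708, 0.024, -0.706]
force: [0.3, 1.0, 7.7]
grip_width: 0.505
```

```bash
cat > tovise.py <<'E'
import sys
from plan import *
from vise import *
X=float(sys.argv[1]); show(); p,r,_=pose()
s=plan([p[0],p[1],150],r,.3,n=4)
plan(vw(X,0,160),down(10.4),.3,start=s,smax=40)
E
python3 tovise.py 39
```

```text
t 11.4 pos [ 538.3 -331.2   12.6] yaw -85.97 x [ 0.003 -0.003 -1.   ] z [-0.998 -0.07  -0.003] F [0.3 1.  7.7] g 0.505 j [-0.74  0.77  1.37  0.    1.    0.76]
[[[0.3,-0.229,0.001,-0.001,0,0,0],[0.3,-0.229,0.001,-0.001,0,0,0],[0.3,-0.229,0,0,0,0,0],[0.3,-0.229,0.001,-0.001,0,0,0]]]
[[[0.3,-0.006,-0.211,-0.019,-0.134,0,0],[0.3,-0.006,-0.206,-0.048,-0.134,0,0],[0.3,-0.006,-0.197,-0.077,-0.134,0,0],[0.3,-0.006,-0.184,-0.104,-0.134,0,0],[0.3,-0.006,-0.168,-0.128,-0.134,0,-0.001]]]
[[[0.3,-0.006,-0.149,-0.151,-0.134,0,0],[0.3,-0.006,-0.126,-0.17,-0.134,0,0],[0.3,-0.006,-0.101,-0.186,-0.134,0,-0.001],[0.3,-0.006,-0.074,-0.198,-0.134,0,0],[0.3,-0.006,-0.046,-0.207,-0.133,0,-0.001]]]
[[[0.3,-0.006,-0.016,-0.211,-0.134,0.001,0],[0.3,-0.005,0.013,-0.211,-0.133,0,-0.001]]]
```

>>> move_arm([
  [[0.3, -0.13, 0, 0, 0, 0, 0], [0.3, -0.26, 0, 0, 0, 0, 0], [0.3, -0.3, 0, 0, 0, 0, 0], [0.3, -0.226, 0, 0, 0, 0, 0]],
])

```text
time_s: 11.8
eef_pos: [537.5, -330.9, 151.5]
ee_rot: [0.026, 0.708, 0.024, -0.706]
force: [0.8, -0.8, 0.3]
grip_width: 0.501
```

>>> move_arm([
  [[0.3, -0.006, -0.211, -0.019, -0.134, 0, 0], [0.3, -0.006, -0.206, -0.048, -0.134, 0, 0], [0.3, -0.006, -0.197, -0.077, -0.134, 0, 0], [0.3, -0.006, -0.184, -0.104, -0.134, 0, 0], [0.3, -0.006, -0.168, -0.128, -0.134, 0, 0]],
])

```text
time_s: 12.3
eef_pos: [540.4, -170.7, 153.1]
ee_rot: [0.268, 0.655, 0.268, -0.654]
force: [0.6, -0.1, -0.4]
grip_width: 0.506
```

>>> move_arm([
  [[0.3, -0.006, -0.149, -0.151, -0.134, 0, 0], [0.3, -0.006, -0.126, -0.17, -0.134, 0, 0], [0.3, -0.006, -0.101, -0.186, -0.134, 0, 0], [0.3, -0.006, -0.074, -0.198, -0.134, 0, 0], [0.3, -0.006, -0.046, -0.207, -0.133, 0, 0]],
])

```text
time_s: 12.8
eef_pos: [543.6, -11.9, 157.6]
ee_rot: [0.477, 0.523, 0.476, -0.522]
force: [-0.5, 0.3, -0.8]
grip_width: 0.502
```

>>> move_arm([
  [[0.3, -0.006, -0.016, -0.211, -0.134, 0, 0], [0.3, -0.005, 0.013, -0.211, -0.133, 0, 0], [0.3, 0, 0, 0, 0, 0, 0], [0.3, 0, 0, 0, 0, 0, 0]],
])

```text
time_s: 13.2
eef_pos: [545.1, 50.4, 158.8]
ee_rot: [0.544, 0.453, 0.543, -0.453]
force: [0.3, -1.2, -1.3]
grip_width: 0.503
```

```bash
cat > fin.py <<'E'
import sys
from plan import *
from vise import *
show(); t=vw(float(sys.argv[1]),0,float(sys.argv[2])); print(t)
plan(t,down(10.4),.3,n=4)
save('wrist',sys.argv[3])
E
python3 fin.py 39 86 w7
```

```text
t 13.2 pos [545.1  50.4 158.8] yaw 10.37 x [ 0.001 -0.    -1.   ] z [ 0.18  -0.984  0.001] F [ 0.3 -1.2 -1.3] g 0.503 j [-0.12  0.43  1.53 -0.    1.18 -0.3 ]
[546.05975334  49.55928736  86.        ]
[[[0.3,0.121,0.001,0.002,0,0,0],[0.3,0.122,0.001,0.002,0,0,0],[0.3,0.121,0.001,0.001,0,0,-0.001],[0.3,0.122,0.002,0.002,-0.001,0.001,0]]]
```

View pics/w7.png

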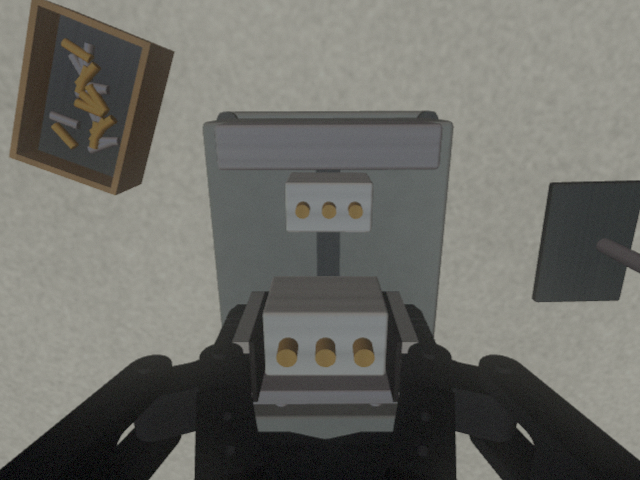

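>>> move_arm([
  [[0.3, 0.15, 0.002, 0.001, 0, 0, 0], [0.3, 0.15, 0.002, 0.001, 0, 0, 0], [0.3, 0.12, 0.001, 0, 0, 0, 0], [0.3, 0.06, 0, 0, 0, 0, 0], [0.3, 0, 0, 0, 0, 0, 0]],
])

```text
time_s: 13.75
eef_pos: [545.9, 49.0, 86.4]
ee_rot: [0.543, 0.453, 0.543, -0.453]
force: [0.1, -0.4, -1.5]
grip_width: 0.502
```

```bash
python3 - <<'E'
from plan import *
show()
E
```

```text
t 13.75 pos [545.9  49.   86.4] yaw 10.26 x [-0. -0. -1.] z [ 0.178 -0.984  0.   ] F [ 0.1 -0.4 -1.5] g 0.502 j [-0.12  0.52  1.6  -0.    1.02 -0.3 ]
```

>>> move_arm([
  [[0.3, 0.006, 0, 0, 0, 0, 0], [0.6, 0, 0, 0, 0, 0, 0], [0.8, 0, 0, 0, 0, 0, 0], [1, -0.05, 0, 0, 0, 0, 0], [1, -0.25, 0, 0, 0, 0, 0]],
])

```text
time_s: 14.25
eef_pos: [544.0, 50.1, 128.0]
ee_rot: [0.541, 0.452, 0.545, -0.454]
force: [0.6, 0.2, -0.8]
grip_width: 0.998
```

>>> move_arm([
  [[1, -0.25, 0, 0, 0, 0, 0], [1, -0.1, 0, 0, 0, 0, 0]],
])

```text
time_s: 14.45
eef_pos: [547.0, 49.9, 186.8]
ee_rot: [0.545, 0.454, 0.541, -0.452]
force: [0.1, 0.6, -1.1]
grip_width: 1.003
```

```bash
python3 - <<'E'
from plan import *
show(); save('wrist','w8')
plan([488,-320,120],down(-91),1)
E
```

```text
t 14.45 pos [547.   49.9 186.8] yaw 10.37 x [ 0.006 -0.001 -1.   ] z [ 0.18  -0.984  0.002] F [ 0.1  0.6 -1.1] g 1.003 j [-0.12  0.4   1.49  0.    1.24 -0.3 ]
[[[1,0.035,-0.064,0.181,0.13,0,-0.001],[1,0.035,-0.039,0.188,0.13,0,0],[1,0.035,-0.013,0.192,0.13,0,0],[1,0.035,0.013,0.192,0.13,0,-0.001],[1,0.035,0.039,0.188,0.13,0,0]]]
[[[1,0.035,0.064,0.181,0.13,-0.001,0],[1,0.035,0.088,0.171,0.13,-0.001,-0.001],[1,0.035,0.11,0.157,0.13,0,0],[1,0.035,0.13,0.141,0.13,-0.001,-0.001],[1,0.035,0.149,0.122,0.13,0,0]]]
[[[1,0.035,0.164,0.101,0.13,-0.001,-0.001],[1,0.034,0.176,0.077,0.13,0,0],[1,0.034,0.184,0.053,0.13,-0.001,-0.001]]]
```

View pics/w8.png

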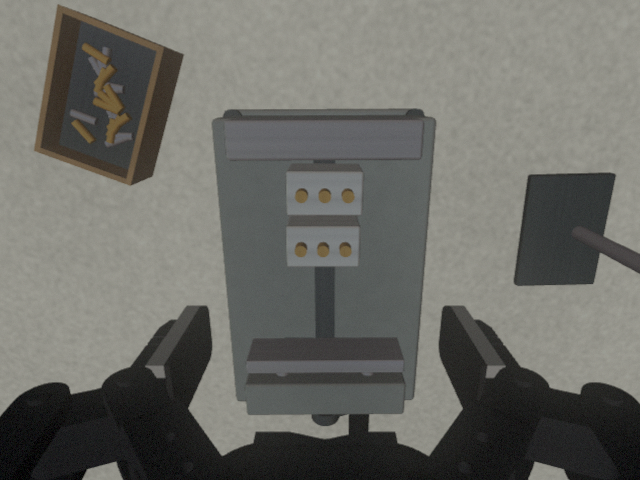

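Two blocks stand in a row on the groove (cols 322–325), near the fixed jaw. On to the third.

>>> move_arm([
  [[1, 0.035, -0.064, 0.181, 0.13, 0, 0], [1, 0.035, -0.039, 0.188, 0.13, 0, 0], [1, 0.035, -0.013, 0.192, 0.13, 0, 0], [1, 0.035, 0.013, 0.192, 0.13, 0, 0], [1, 0.035, 0.039, 0.188, 0.13, 0, 0]],
])

```text
time_s: 15.0
eef_pos: [522.4, -93.3, 155.8]
ee_rot: [-0.359, -0.609, -0.359, 0.609]
force: [0.9, -0.4, -0.0]
grip_width: 0.998
```

>>> move_arm([
  [[1, 0.035, 0.064, 0.181, 0.13, 0, 0], [1, 0.035, 0.088, 0.171, 0.13, 0, 0], [1, 0.035, 0.11, 0.157, 0.13, 0, 0], [1, 0.035, 0.13, 0.141, 0.13, 0, 0], [1, 0.035, 0.149, 0.122, 0.13, 0, 0]],
])

```text
time_s: 15.5
eef_pos: [499.4, -235.5, 129.6]
ee_rot: [-0.135, -0.694, -0.135, 0.694]
force: [0.5, 0.5, 0.3]
grip_width: 1.001
```

>>> move_arm([
  [[1, 0.035, 0.164, 0.101, 0.13, 0, 0], [1, 0.034, 0.176, 0.077, 0.13, 0, 0], [1, 0.034, 0.184, 0.053, 0.13, 0, 0], [1, 0, 0, 0, 0, 0, 0], [1, 0, 0, 0, 0, 0, 0]],
])

```text
time_s: 16.0
eef_pos: [485.7, -319.7, 114.2]
ee_rot: [0.006, -0.707, 0.006, 0.707]
force: [0.8, 0.5, 0.8]
grip_width: 0.999
```

```bash
python3 look.py w9 489 -327
```

```text
t 16.05 pos [ 486.  -319.1  114.4] yaw -90.93 x [-0.     0.001 -1.   ] z [-1.     0.016  0.   ] F [0.4 0.7 0.4] g 0.997 j [-0.78  0.55  1.47  0.    1.13  0.8 ]
c 440.3 -342.9 size 24.1x42.1 longyaw -84.4 px [364. 311.]
c 489.7 -327.1 size 23.6x42.1 longyaw 89.1 px [338. 237.]
go (489.71240234375, -327.0943298339844, 23.602153778076172, 42.06474304199219, 89.05054473876953)
[[[1,0.234,0.018,-0.009,0,0,0],[1,0.234,0.018,-0.008,0,0,0],[1,0.235,0.017,-0.009,0,0,0.001]]]
yaw -90.94945526123047
```

View pics/w9.png

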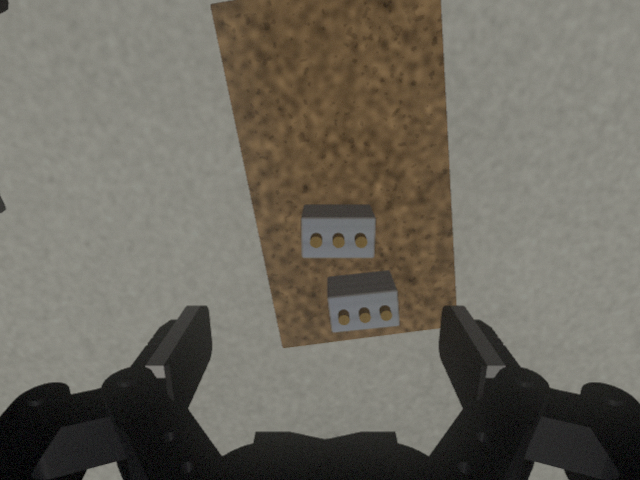

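>>> move_arm([
  [[1, 0.235, 0.018, -0.009, 0, 0, 0], [1, 0.235, 0.018, -0.008, 0, 0, 0], [1, 0.235, 0.017, -0.008, 0, 0, 0], [0.5, 0, 0, 0, 0, 0, 0], [0.3, 0, 0, 0, 0, 0, 0]],
])

```text
time_s: 16.55
eef_pos: [490.1, -327.3, 9.8]
ee_rot: [-0.006, 0.707, -0.006, -0.707]
force: [0.2, 0.2, -0.0]
grip_width: 0.694
```

>>> move_arm([
  [[0.3, 0, 0, 0, 0, 0, 0], [0.3, 0, 0, 0, 0, 0, 0], [0.3, 0, 0, 0, 0, 0, 0], [0.3, 0, 0, 0, 0, 0, 0]],
])

```text
time_s: 16.95
eef_pos: [490.7, -328.4, 11.3]
ee_rot: [-0.005, 0.708, -0.007, -0.706]
force: [0.9, 2.0, 8.0]
grip_width: 0.508
```

```bash
python3 tovise.py 9
```

```text
t 16.95 pos [ 490.7 -328.4   11.3] yaw -91.01 x [ 0.003 -0.003 -1.   ] z [-1.     0.018 -0.003] F [0.9 2.  8. ] g 0.508 j [-0.79  0.7   1.51  0.    0.92  0.8 ]
[[[0.3,-0.231,0.001,-0.001,0,0,0],[0.3,-0.231,0,-0.001,0,0,0],[0.3,-0.231,0.001,0,0,0,0],[0.3,-0.231,0,-0.001,0,0,0]]]
[[[0.3,-0.006,-0.179,-0.028,-0.13,0,0],[0.3,-0.005,-0.174,-0.052,-0.13,0,0],[0.3,-0.006,-0.165,-0.075,-0.13,0,0],[0.3,-0.005,-0.153,-0.097,-0.13,0,0],[0.3,-0.006,-0.139,-0.117,-0.13,0,0]]]
[[[0.3,-0.005,-0.122,-0.135,-0.13,0,0],[0.3,-0.006,-0.102,-0.15,-0.13,0,-0.001],[0.3,-0.005,-0.081,-0.162,-0.13,0,0],[0.3,-0.005,-0.058,-0.172,-0.13,0,0],[0.3,-0.006,-0.034,-0.178,-0.13,0,-0.001]]]
[[[0.3,-0.005,-0.01,-0.181,-0.13,0.001,0],[0.3,-0.005,0.014,-0.181,-0.13,0,-0.001],[0.3,-0.006,0.039,-0.177,-0.13,0.001,0]]]
```

>>> move_arm([
  [[0.3, -0.14, 0, 0, 0, 0, 0], [0.3, -0.26, 0, 0, 0, 0, 0], [0.3, -0.3, 0, 0, 0, 0, 0], [0.3, -0.23, 0, 0, 0, 0, 0]],
])

```text
time_s: 17.35
eef_pos: [490.0, -328.0, 152.3]
ee_rot: [-0.005, 0.708, -0.007, -0.706]
force: [0.5, -0.4, -0.1]
grip_width: 0.505
```

>>> move_arm([
  [[0.3, -0.006, -0.179, -0.028, -0.13, 0, 0], [0.3, -0.005, -0.174, -0.052, -0.13, 0, 0], [0.3, -0.006, -0.165, -0.075, -0.13, 0, 0], [0.3, -0.005, -0.153, -0.097, -0.13, 0, 0], [0.3, -0.006, -0.139, -0.117, -0.13, 0, 0]],
])

```text
time_s: 17.85
eef_pos: [513.2, -192.7, 153.8]
ee_rot: [0.232, 0.668, 0.231, -0.668]
force: [-0.1, 0.8, -0.5]
grip_width: 0.505
```

>>> move_arm([
  [[0.3, -0.005, -0.122, -0.135, -0.13, 0, 0], [0.3, -0.006, -0.102, -0.15, -0.13, 0, 0], [0.3, -0.005, -0.081, -0.162, -0.13, 0, 0], [0.3, -0.005, -0.058, -0.172, -0.13, 0, 0], [0.3, -0.006, -0.034, -0.178, -0.13, 0, 0]],
])

```text
time_s: 18.35
eef_pos: [536.7, -58.6, 157.8]
ee_rot: [0.442, 0.553, 0.441, -0.552]
force: [-0.2, -0.5, -1.5]
grip_width: 0.502
```

>>> move_arm([
  [[0.3, -0.005, -0.01, -0.181, -0.13, 0, 0], [0.3, -0.005, 0.014, -0.181, -0.13, 0, 0], [0.3, -0.006, 0.039, -0.177, -0.13, 0, 0], [0.3, 0, 0, 0, 0, 0, 0], [0.3, 0, 0, 0, 0, 0, 0]],
])

```text
time_s: 18.85
eef_pos: [550.5, 20.8, 159.8]
ee_rot: [0.543, 0.453, 0.543, -0.453]
force: [-0.9, 0.0, -1.3]
grip_width: 0.508
```

```bash
python3 fin.py 9 85 w10
```

```text
t 18.85 pos [550.5  20.8 159.8] yaw 10.34 x [ 0.001 -0.    -1.   ] z [ 0.179 -0.984  0.001] F [-0.9  0.  -1.3] g 0.508 j [-0.17  0.43  1.52 -0.    1.19 -0.36]
[551.47532769  20.05214324  85.        ]
[[[0.3,0.125,0.001,0.001,0,0,0],[0.3,0.125,0.001,0.002,0,0,0],[0.3,0.124,0.001,0.001,-0.001,0,0],[0.3,0.125,0.002,0.002,0,0.001,-0.001]]]
```

View pics/w10.png

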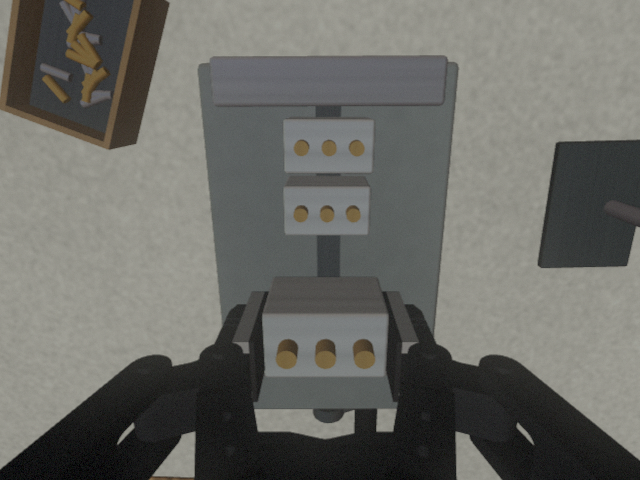

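>>> move_arm([
  [[0.3, 0.15, 0.002, 0.001, 0, 0, 0], [0.3, 0.15, 0.002, 0.001, 0, 0, 0], [0.3, 0.12, 0.002, 0, 0, 0, 0], [0.3, 0.075, 0, 0, 0, 0, 0], [0.3, 0, 0, 0, 0, 0, 0]],
])

```text
time_s: 19.4
eef_pos: [551.4, 19.6, 84.9]
ee_rot: [0.543, 0.453, 0.543, -0.453]
force: [-0.0, 0.1, -0.5]
grip_width: 0.5
```

```bash
python3 - <<'E'
from plan import *
show()
E
```

```text
t 19.4 pos [551.4  19.6  84.9] yaw 10.26 x [-0. -0. -1.] z [ 0.178 -0.984  0.   ] F [-0.   0.1 -0.5] g 0.5 j [-0.18  0.53  1.59 -0.    1.02 -0.36]
```

>>> move_arm([
  [[0.3, 0.004, 0, 0, 0, 0, 0], [0.6, 0, 0, 0, 0, 0, 0], [0.8, 0, 0, 0, 0, 0, 0], [1, -0.05, 0, 0, 0, 0, 0], [1, -0.25, 0, 0, 0, 0, 0]],
])

```text
time_s: 19.9
eef_pos: [549.7, 20.7, 127.1]
ee_rot: [0.541, 0.452, 0.545, -0.454]
force: [-0.2, -0.1, 0.6]
grip_width: 1.002
```

>>> move_arm([
  [[1, -0.25, 0, 0, 0, 0, 0], [1, -0.1, 0, 0, 0, 0, 0]],
])

```text
time_s: 20.1
eef_pos: [552.6, 20.3, 185.9]
ee_rot: [0.545, 0.454, 0.541, -0.452]
force: [0.2, -0.8, 0.0]
grip_width: 1.003
```

```bash
python3 - <<'E'
from plan import *
show(); save('wrist','w11')
plan([440,-336,120],down(-85),1)
E
```

```text
t 20.1 pos [552.6  20.3 185.9] yaw 10.37 x [ 0.006 -0.001 -1.   ] z [ 0.18  -0.984  0.002] F [ 0.2 -0.8  0. ] g 1.003 j [-0.18  0.41  1.48 -0.    1.24 -0.36]
[[[1,0.037,-0.098,0.183,0.132,0,-0.001],[1,0.037,-0.071,0.195,0.133,0,-0.001],[1,0.037,-0.044,0.203,0.132,0,-0.001],[1,0.037,-0.015,0.207,0.133,0,0],[1,0.037,0.014,0.207,0.132,0,0]]]
[[[1,0.037,0.042,0.203,0.133,0,-0.001],[1,0.037,0.07,0.196,0.132,0,0],[1,0.037,0.096,0.184,0.133,-0.001,0],[1,0.038,0.121,0.169,0.132,-0.001,-0.001],[1,0.037,0.143,0.151,0.133,0,0]]]
[[[1,0.038,0.163,0.129,0.132,-0.001,-0.001],[1,0.037,0.179,0.106,0.133,0,0]]]
```

View pics/w11.png

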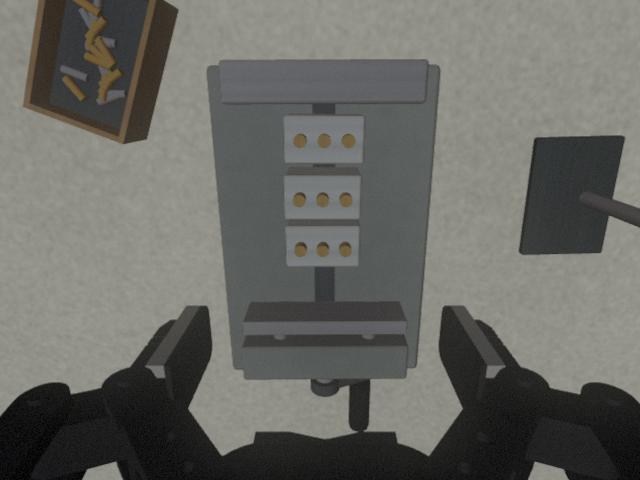

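```bash
python3 - <<'E'
from h import *
from vise import *
a=np.radians(YAW)
def vx(p): d=p[:2]-V; return [round(float(d@[np.cos(a),np.sin(a)]),1),round(float(d@[-np.sin(a),np.cos(a)]),1)]
for n,rc,z in [('face bottom',(302,324),77),('face top',(321,324),106),('b3 back',(266.5,322),108),('b3 front',(226,322),108),('b2 back',(219.5,322),108),('b2front',(176,322),108),('b1 back',(162.5,325),108),('b1front',(115,324),108),('jaw top front',(103,324),106)]: print(n,vx(ray('wrist',rc,z)))
E
```

```text
face bottom [-46.6, -1.3]
face top [-44.6, -1.2]
b3 back [-6.1, -0.0]
b3 front [19.4, -0.1]
b2 back [23.4, -0.1]
b2front [48.7, -0.2]
b1 back [56.2, -1.9]
b1front [81.4, -1.4]
jaw top front [87.5, -1.4]
```

>>> move_arm([
  [[1, 0.037, -0.098, 0.183, 0.132, 0, 0], [1, 0.037, -0.071, 0.195, 0.133, 0, 0], [1, 0.037, -0.044, 0.203, 0.132, 0, 0], [1, 0.037, -0.015, 0.207, 0.133, 0, 0], [1, 0.037, 0.014, 0.207, 0.132, 0, 0]],
])

```text
time_s: 20.65
eef_pos: [503.5, -128.9, 153.5]
ee_rot: [-0.355, -0.611, -0.355, 0.611]
force: [0.5, -0.0, 0.2]
grip_width: 0.996
```

>>> move_arm([
  [[1, 0.037, 0.042, 0.203, 0.133, 0, 0], [1, 0.037, 0.07, 0.196, 0.132, 0, 0], [1, 0.037, 0.096, 0.184, 0.133, 0, 0], [1, 0.038, 0.121, 0.169, 0.132, 0, 0], [1, 0.037, 0.143, 0.151, 0.133, 0, 0]],
])

```text
time_s: 21.15
eef_pos: [456.2, -277.4, 125.5]
ee_rot: [-0.126, -0.696, -0.126, 0.696]
force: [0.2, 0.1, 0.6]
grip_width: 1.001
```

>>> move_arm([
  [[1, 0.038, 0.163, 0.129, 0.132, 0, 0], [1, 0.037, 0.179, 0.106, 0.133, 0, 0], [1, 0, 0, 0, 0, 0, 0], [1, 0, 0, 0, 0, 0, 0]],
])

```text
time_s: 21.55
eef_pos: [437.8, -335.7, 114.3]
ee_rot: [-0.03, -0.706, -0.031, 0.707]
force: [0.0, 1.3, -0.3]
grip_width: 1.003
```

```bash
python3 look.py w12 440 -342
```

```text
t 21.6 pos [ 438.1 -335.2  114.6] yaw -84.95 x [-0.     0.001 -1.   ] z [-0.996 -0.088  0.   ] F [ 0.7 -0.1  0.5] g 1.003 j [-0.87  0.49  1.57  0.    1.09  0.62]
c 440.0 -343.0 size 23.8x42.3 longyaw -85.0 px [338. 241.]
go (440.0311584472656, -342.9818115234375, 23.773990631103516, 42.28090286254883, -84.96623992919922)
[[[1,0.235,0.018,-0.003,0,0,0],[1,0.234,0.018,-0.003,0,0,0],[1,0.235,0.017,-0.002,0,0,0.001]]]
yaw -84.96623992919922
```

View pics/w12.png

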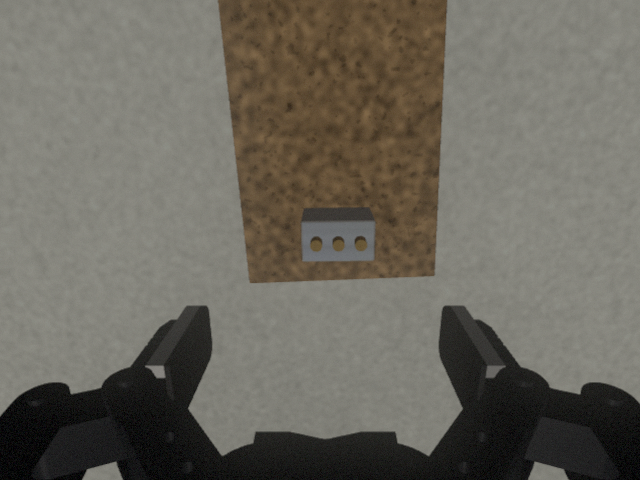

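>>> move_arm([
  [[1, 0.235, 0.018, -0.003, 0, 0, 0], [1, 0.235, 0.018, -0.003, 0, 0, 0], [1, 0.235, 0.017, -0.002, 0, 0, 0], [0.5, 0, 0, 0, 0, 0, 0], [0.3, 0, 0, 0, 0, 0, 0]],
])

```text
time_s: 22.1
eef_pos: [440.5, -343.1, 9.9]
ee_rot: [0.031, 0.706, 0.031, -0.706]
force: [0.5, 0.1, 0.7]
grip_width: 0.692
```

>>> move_arm([
  [[0.3, 0, 0, 0, 0, 0, 0], [0.3, 0, 0, 0, 0, 0, 0], [0.3, 0, 0, 0, 0, 0, 0], [0.3, 0, 0, 0, 0, 0, 0]],
])

```text
time_s: 22.5
eef_pos: [441.0, -344.2, 11.4]
ee_rot: [0.032, 0.707, 0.03, -0.706]
force: [-0.1, 1.8, 7.6]
grip_width: 0.505
```

```bash
python3 tovise.py -22
```

```text
t 22.5 pos [ 441.  -344.2   11.4] yaw -85.01 x [ 0.003 -0.003 -1.   ] z [-0.996 -0.087 -0.002] F [-0.1  1.8  7.6] g 0.505 j [-0.87  0.65  1.61  0.    0.87  0.61]
[[[0.3,-0.231,0.001,-0.001,0,0,0],[0.3,-0.231,0.001,0,0,0,0],[0.3,-0.231,0,-0.001,0,0,0],[0.3,-0.231,0.001,0,0,0,0]]]
[[[0.3,-0.006,-0.179,-0.08,-0.133,0,0],[0.3,-0.006,-0.166,-0.105,-0.132,0,0],[0.3,-0.006,-0.15,-0.126,-0.133,0,0],[0.3,-0.006,-0.131,-0.146,-0.132,0,0],[0.3,-0.006,-0.11,-0.163,-0.133,0,0]]]
[[[0.3,-0.006,-0.086,-0.176,-0.132,0,0],[0.3,-0.006,-0.061,-0.187,-0.133,0,-0.001],[0.3,-0.006,-0.035,-0.193,-0.132,0,0],[0.3,-0.006,-0.008,-0.196,-0.133,0,0],[0.3,-0.006,0.02,-0.196,-0.132,0.001,-0.001]]]
[[[0.3,-0.005,0.047,-0.191,-0.133,0,0],[0.3,-0.005,0.072,-0.183,-0.132,0.001,-0.001]]]
```

>>> move_arm([
  [[0.3, -0.14, 0, 0, 0, 0, 0], [0.3, -0.26, 0, 0, 0, 0, 0], [0.3, -0.3, 0, 0, 0, 0, 0], [0.3, -0.23, 0, 0, 0, 0, 0]],
])

```text
time_s: 22.9
eef_pos: [440.3, -343.8, 152.4]
ee_rot: [0.032, 0.707, 0.03, -0.706]
force: [0.4, -0.5, -1.5]
grip_width: 0.505
```

>>> move_arm([
  [[0.3, -0.006, -0.179, -0.08, -0.133, 0, 0], [0.3, -0.006, -0.166, -0.105, -0.132, 0, 0], [0.3, -0.006, -0.15, -0.126, -0.133, 0, 0], [0.3, -0.006, -0.131, -0.146, -0.132, 0, 0], [0.3, -0.006, -0.11, -0.163, -0.133, 0, 0]],
])

```text
time_s: 23.4
eef_pos: [488.8, -203.4, 154.3]
ee_rot: [0.272, 0.653, 0.271, -0.653]
force: [0.1, 0.4, -0.9]
grip_width: 0.507
```

>>> move_arm([
  [[0.3, -0.006, -0.086, -0.176, -0.132, 0, 0], [0.3, -0.006, -0.061, -0.187, -0.133, 0, 0], [0.3, -0.006, -0.035, -0.193, -0.132, 0, 0], [0.3, -0.006, -0.008, -0.196, -0.133, 0, 0], [0.3, -0.006, 0.02, -0.196, -0.132, 0, 0]],
])

```text
time_s: 23.9
eef_pos: [537.1, -64.2, 158.8]
ee_rot: [0.477, 0.522, 0.476, -0.522]
force: [0.3, -0.6, 0.1]
grip_width: 0.503
```

>>> move_arm([
  [[0.3, -0.005, 0.047, -0.191, -0.133, 0, 0], [0.3, -0.005, 0.072, -0.183, -0.132, 0, 0], [0.3, 0, 0, 0, 0, 0, 0], [0.3, 0, 0, 0, 0, 0, 0]],
])

```text
time_s: 24.3
eef_pos: [556.2, -9.5, 159.8]
ee_rot: [0.544, 0.453, 0.543, -0.453]
force: [-0.4, -0.5, -2.1]
grip_width: 0.5
```

```bash
python3 fin.py -22 85 w13
```

```text
t 24.3 pos [556.2  -9.5 159.8] yaw 10.37 x [ 0.001 -0.    -1.   ] z [ 0.18  -0.984  0.001] F [-0.4 -0.5 -2.1] g 0.5 j [-0.23  0.44  1.5  -0.    1.19 -0.41]
[557.0714212  -10.43857236  85.        ]
[[[0.3,0.125,0.001,0.002,0,0,0],[0.3,0.125,0.001,0.002,0,0,0],[0.3,0.124,0.001,0.002,0,0,0],[0.3,0.125,0.001,0.001,-0.001,0.001,-0.001]]]
```

View pics/w13.png

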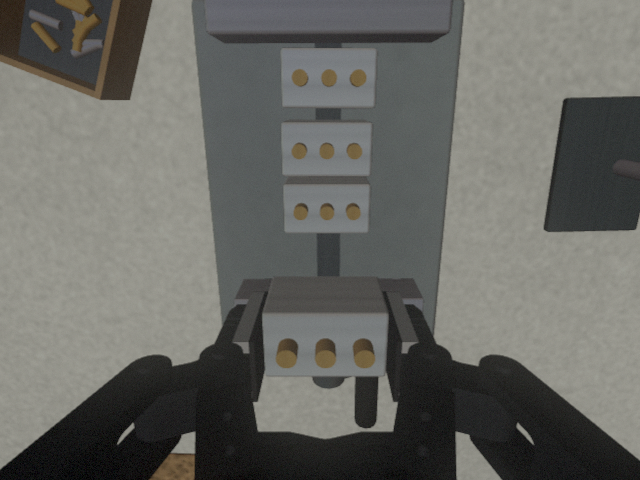

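>>> move_arm([
  [[0.3, 0.14, 0.002, 0.001, 0, 0, 0], [0.3, 0.13, 0.002, 0.001, 0, 0, 0], [0.3, 0, 0.002, 0, 0, 0, 0]],
])

```text
time_s: 24.65
eef_pos: [555.8, -10.7, 116.7]
ee_rot: [0.541, 0.453, 0.544, -0.454]
force: [0.4, 0.6, -0.6]
grip_width: 0.503
```

```bash
python3 fin.py -22 85 w14; python3 -c "
from h import *
save('side','s14')"
```

```text
t 24.65 pos [555.8 -10.7 116.7] yaw 10.23 x [-0.004  0.001 -1.   ] z [ 0.178 -0.984 -0.002] F [ 0.4  0.6 -0.6] g 0.503 j [-0.23  0.49  1.55 -0.    1.1  -0.41]
[557.0714212  -10.43857236  85.        ]
[[[0.3,0.053,0.002,0,-0.001,0,0.001],[0.3,0.053,0.003,0,-0.001,0,0.001],[0.3,0.053,0.002,0,0,-0.001,0.001],[0.3,0.052,0.002,0,-0.001,0,0.001]]]
```

View pics/w14.png

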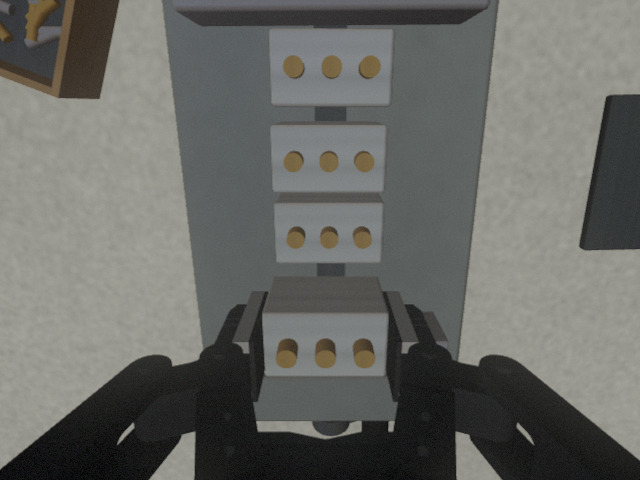

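>>> move_arm([
  [[0.3, 0.08, 0.003, 0, 0, 0, 0], [0.3, 0.08, 0.002, 0, 0, 0, 0], [0.3, 0.05, 0, 0, 0, 0, 0], [0.3, 0, 0, 0, 0, 0, 0]],
])

```text
time_s: 25.15
eef_pos: [557.2, -9.6, 85.6]
ee_rot: [0.542, 0.452, 0.544, -0.453]
force: [-0.1, 0.5, -0.3]
grip_width: 0.507
```

```bash
python3 fin.py -22 85 w15
```

```text
t 25.15 pos [557.2  -9.6  85.6] yaw 10.37 x [-0.002  0.001 -1.   ] z [ 0.18  -0.984 -0.001] F [-0.1  0.5 -0.3] g 0.507 j [-0.23  0.54  1.57 -0.    1.03 -0.41]
[557.0714212  -10.43857236  85.        ]
[[[0.3,0.001,0,0.001,0,0,0.001],[0.3,0.001,-0.001,0.001,0,0,0],[0.3,0.001,0,0.002,0,0,0.001],[0.3,0.001,-0.001,0.001,-0.001,-0.001,0]]]
```

View pics/w15.png

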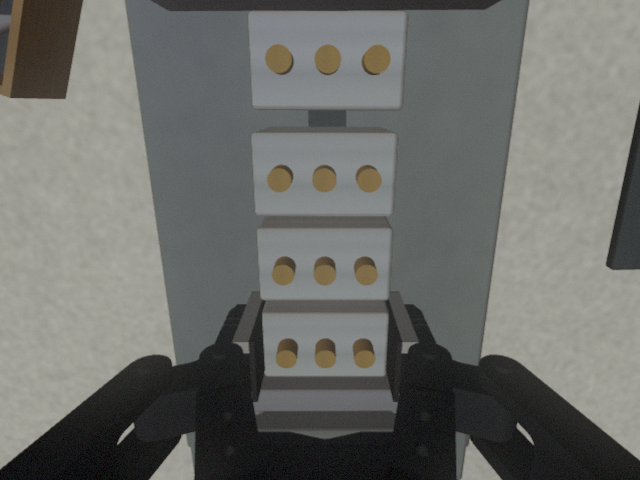

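>>> move_arm([
  [[0.3, 0.006, 0, 0, 0, 0, 0], [0.6, 0, 0, 0, 0, 0, 0], [0.8, 0, 0, 0, 0, 0, 0], [1, -0.05, 0, 0, 0, 0, 0], [1, -0.25, 0, 0, 0, 0, 0]],
])

```text
time_s: 25.7
eef_pos: [556.2, -9.5, 129.1]
ee_rot: [0.541, 0.452, 0.545, -0.454]
force: [0.9, -0.2, 0.1]
grip_width: 0.999
```

>>> move_arm([
  [[1, -0.3, 0, 0.1, 0, 0, 0], [1, 0, 0, 0.3, 0, 0, 0], [1, 0, 0, 0.3, 0, 0, 0], [1, 0, 0, 0.1, 0, 0, 0], [1, 0, 0, 0, 0, 0, 0]],
])

```text
time_s: 26.2
eef_pos: [579.5, -129.6, 176.3]
ee_rot: [0.543, 0.454, 0.542, -0.454]
force: [-0.0, 1.3, 0.3]
grip_width: 1.0
```

```bash
python3 - <<'E'
from plan import *
from vise import *
show(); im=save('wrist','w16'); save('side','s16')
print('axis',vw(-164,0,56))
for c in('wrist','side'):
  for d in ctrl.cut_out('crank_grip',c)[:2]: print(c,d['confidence'],d['point'],d['pixels'].sum())
E
```

```text
t 26.2 pos [ 579.5 -129.6  176.3] yaw 10.21 x [ 0. -0. -1.] z [ 0.177 -0.984  0.   ] F [-0.   1.3  0.3] g 1.0 j [-0.42  0.51  1.36 -0.    1.27 -0.6 ]
axis [ 582.70513982 -150.10572121   56.        ]
wrist 0.8 [241.5, 365.0] 1621
side 0.68 [307.7, 376.5] 239
```

View pics/w16.png

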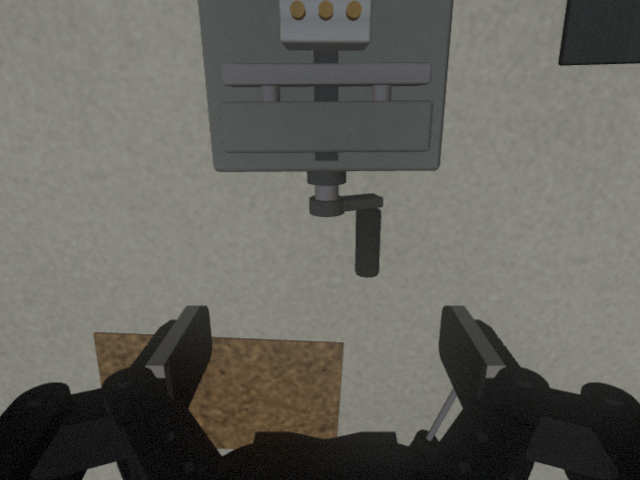

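View pics/s16.png

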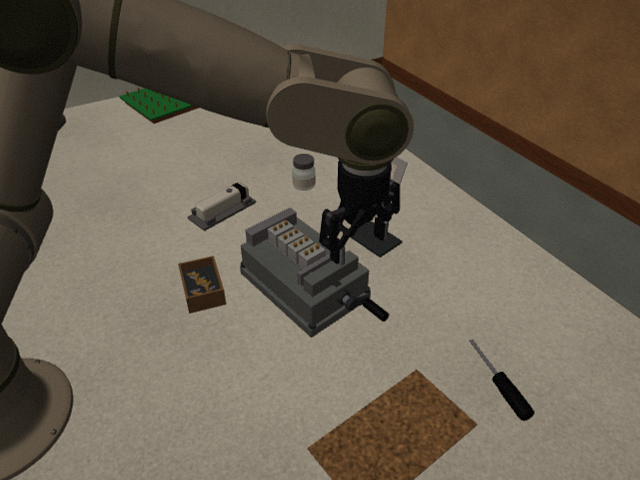

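```bash
python3 - <<'E'
from plan import *
from vise import *
a=np.radians(YAW)
def vx(p): d=p[:2]-V; return [round(float(d@[np.cos(a),np.sin(a)]),1),round(float(d@[-np.sin(a),np.cos(a)]),1)]
for z in (30,40,50,56,62,70): 
    e1=vx(ray('wrist',(241.5,368),z)); e2=vx(ray('wrist',(276,368),z));e3=vx(ray('side',(307.7,376.5),z)); print(z,e1,e2,e3)
print('boss',vx(ray('wrist',(200,326),56)))
import itertools
for th in np.arange(60,150,10):
    t=np.radians(th); print(th, proj('wrist',vw(-164,-32*np.sin(t),56+32*np.cos(t))).round(0),proj('side',vw(-164,-32*np.sin(t),56+32*np.cos(t))).round(0))
E
```

```text
30 [-162.8, -33.8] [-191.7, -34.8] [-152.3, -44.5]
40 [-159.2, -32.7] [-187.2, -33.6] [-158.4, -37.5]
50 [-155.7, -31.5] [-182.7, -32.4] [-164.4, -30.4]
56 [-153.6, -30.8] [-179.9, -31.7] [-168.1, -26.1]
62 [-151.5, -30.1] [-177.2, -31.0] [-171.7, -21.8]
70 [-148.7, -29.2] [-173.6, -30.0] [-176.5, -16.2]
boss [-123.9, -1.4]
60 [[264. 365.]] [[300. 376.]]
70 [[261. 368.]] [[301. 377.]]
80 [[258. 369.]] [[303. 377.]]
90 [[255. 369.]] [[305. 377.]]
100 [[253. 368.]] [[307. 377.]]
110 [[250. 365.]] [[310. 376.]]
120 [[248. 361.]] [[312. 375.]]
130 [[245. 356.]] [[315. 373.]]
140 [[244. 351.]] [[317. 372.]]
```

```bash
python3 - <<'E'
from plan import *
from vise import *
show(); im=save('wrist','w17'); show()
a=np.radians(YAW)
def vx(p): d=p[:2]-V; return [round(float(d@[np.cos(a),np.sin(a)]),1),round(float(d@[-np.sin(a),np.cos(a)]),1)]
print(vx(ray('wrist',(168,324),76)), vx(ray('wrist',(276,368),48)), vx(ray('wrist',(207,368),60)))
for d in ctrl.cut_out('crank_grip','wrist')[:1]:
    ys,xs=np.nonzero(d['pixels']); print(ys.min(),ys.max(),xs.min(),xs.max())
cv2.imwrite('pics/c17.png',cv2.resize(im[150:290,280:420,::-1],None,fx=4,fy=4))
E
```

```text
t 26.4 pos [ 579.4 -126.5  176.3] yaw 10.45 x [-0.  0. -1.] z [ 0.181 -0.983 -0.   ] F [-0.5 -0.5 -0.1] g 0.999 j [-0.41  0.51  1.36  0.    1.27 -0.59]
t 26.45 pos [ 579.4 -126.5  176.3] yaw 10.45 x [ 0.  0. -1.] z [ 0.181 -0.983 -0.   ] F [-0.4  0.   0.1] g 0.998 j [-0.41  0.51  1.36  0.    1.27 -0.59]
[-99.2, -0.1] [-183.6, -32.7] [-127.8, -29.5]
213 281 354 379
```

View pics/c17.png

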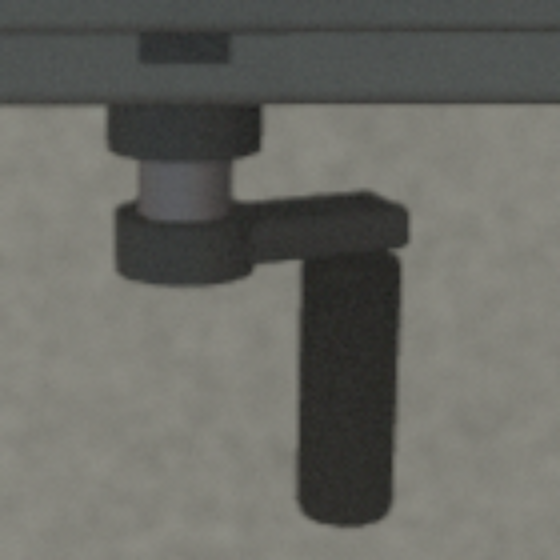

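```bash
python3 - <<'E'
from plan import *
from vise import *
t=vw(-164,-31.7,37); print(t)
s=plan(t+[0,0,73],down(10.4),.55,n=3); print(); plan(t,down(10.4),.55,start=s,n=3)
E
```

```text
[ 613.88435545 -144.38326431   37.        ]
[[[0.55,0.147,0.068,0.053,0,0,0],[0.55,0.148,0.068,0.052,0,0,0],[0.55,0.147,0.068,0.053,0.001,0,0]]]

[[[0.55,0.162,0,0,0,0,0],[0.55,0.162,0,0,0,0,0],[0.55,0.163,0,0,0,0,0]]]
```

>>> move_arm([
  [[0.55, 0.147, 0.068, 0.053, 0, 0, 0], [0.55, 0.148, 0.068, 0.052, 0, 0, 0], [0.55, 0.147, 0.068, 0.053, 0, 0, 0], [0.55, 0, 0, 0, 0, 0, 0], [0.55, 0, 0, 0, 0, 0, 0]],
])

```text
time_s: 27.0
eef_pos: [613.7, -145.0, 110.3]
ee_rot: [0.543, 0.453, 0.543, -0.453]
force: [-0.6, 0.3, 0.1]
grip_width: 0.551
```

>>> move_arm([
  [[0.55, 0, 0, 0, 0, 0, 0], [0.55, 0, 0, 0, 0, 0, 0]],
])

```text
time_s: 27.2
eef_pos: [614.0, -145.5, 111.3]
ee_rot: [0.544, 0.453, 0.543, -0.453]
force: [0.1, 0.1, -0.1]
grip_width: 0.547
```

```bash
python3 - <<'E'
from plan import *
show(); im=save('wrist','w18')
E
```

```text
t 27.2 pos [ 614.  -145.5  111.3] yaw 10.38 x [ 0.002 -0.001 -1.   ] z [ 0.18  -0.984  0.001] F [ 0.1  0.1 -0.1] g 0.547 j [-0.42  0.65  1.3  -0.    1.19 -0.6 ]
```

View pics/w18.png

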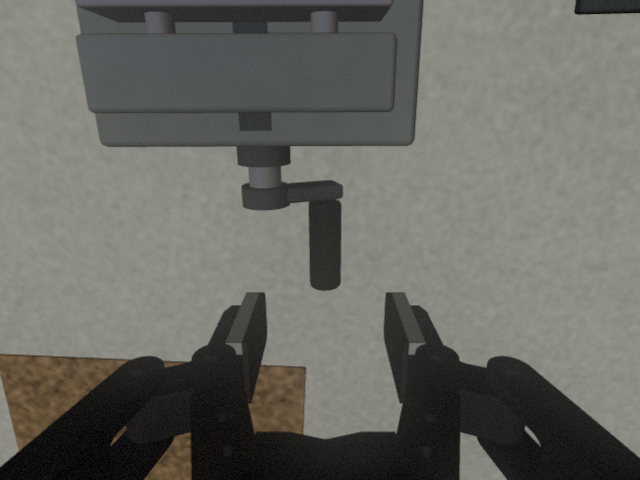

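```bash
python3 - <<'E'
from plan import *
from vise import *
p,r,_=pose()
print(proj('wrist',[[p[0],p[1],52]]), ray('wrist',(245,325),52)-p, ray('wrist',(202,325),60)-p,ray('wrist',(288,325),48)-p)
E
```

```text
[[255.58769669 325.44015797]] [ -1.33275635   5.9642272  -59.05569444] [ -5.96777674  31.23998324 -51.05569444] [  3.61166957 -21.04597062 -63.05569444]
```

>>> move_arm([
  [[0.55, 0.15, 0, -0.013, 0, 0, 0], [0.55, 0.17, 0, -0.012, 0, 0, 0], [0.55, 0.17, 0, 0, 0, 0, 0], [0.55, 0, 0, 0, 0, 0, 0], [0.1, 0, 0, 0, 0, 0, 0]],
], force=40)

```text
time_s: 27.75
eef_pos: [613.5, -142.1, 37.4]
ee_rot: [0.543, 0.453, 0.543, -0.453]
force: [0.6, -0.6, -0.2]
grip_width: 0.393
```

>>> move_arm([
  [[0.1, 0, 0, 0, 0, 0, 0], [0.1, 0, 0, 0, 0, 0, 0], [0.1, 0, 0, 0, 0, 0, 0], [0.1, 0, 0, 0, 0, 0, 0]],
])

```text
time_s: 28.15
eef_pos: [613.2, -142.5, 37.5]
ee_rot: [0.544, 0.453, 0.543, -0.453]
force: [-5.2, -1.9, 5.2]
grip_width: 0.189
```

```bash
python3 - <<'E'
from plan import *
show(); im=save('wrist','w19'); save('side','s19')
E
```

```text
t 28.15 pos [ 613.2 -142.5   37.5] yaw 10.37 x [ 0.    -0.001 -1.   ] z [ 0.18  -0.984  0.001] F [-5.2 -1.9  5.2] g 0.189 j [-0.41  0.74  1.36 -0.    1.04 -0.59]
```

View pics/w19.png

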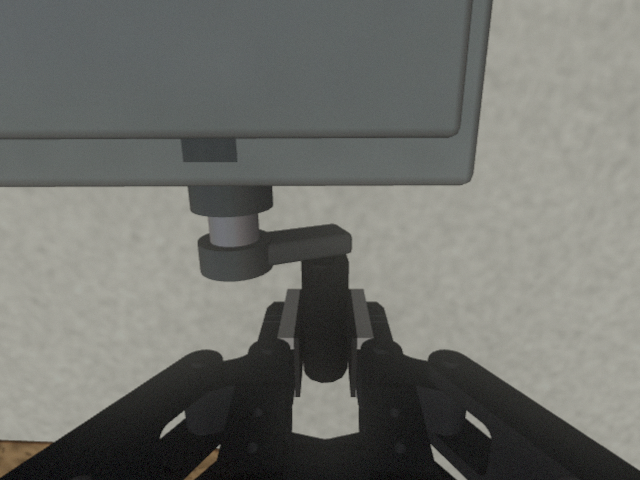

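View pics/s19.png

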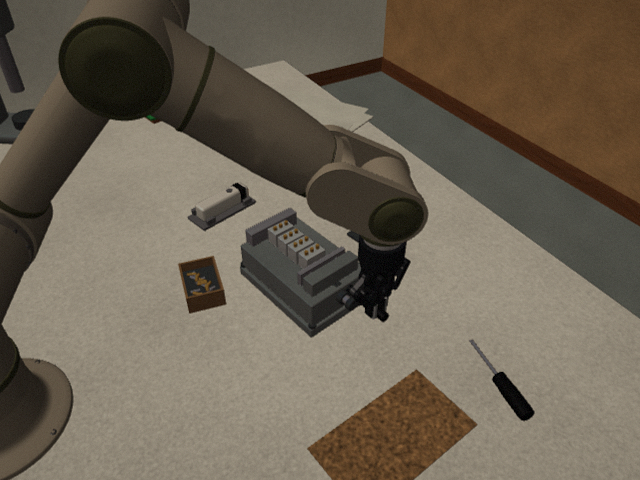

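```bash
python3 - <<'E'
import numpy as np
r=32/150; px,py=-r*np.cos(np.radians(97)),r*np.sin(np.radians(97)); cx,cy=px,py; rows=[]
for i in range(1,30):
    t=np.radians(97+22.5*i); x,y=-r*np.cos(t),r*np.sin(t); a,b=round(x-cx,3),round(y-cy,3); cx+=a;cy+=b
    rows.append(f'[0.1,{a:g},{b:g},0,0,0,0]')
for j in range(0,len(rows),5): print(97+22.5*(j+5),'[['+','.join(rows[j:j+5])+']]')
E
```

```text
209.5 [[[0.1,0.079,-0.026,0,0,0,0],[0.1,0.063,-0.054,0,0,0,0],[0.1,0.038,-0.075,0,0,0,0],[0.1,0.006,-0.083,0,0,0,0],[0.1,-0.026,-0.079,0,0,0,0]]]
322.0 [[[0.1,-0.055,-0.063,0,0,0,0],[0.1,-0.074,-0.037,0,0,0,0],[0.1,-0.083,-0.006,0,0,0,0],[0.1,-0.079,0.026,0,0,0,0],[0.1,-0.063,0.054,0,0,0,0]]]
434.5 [[[0.1,-0.038,0.074,0,0,0,0],[0.1,-0.006,0.083,0,0,0,0],[0.1,0.026,0.079,0,0,0,0],[0.1,0.055,0.063,0,0,0,0],[0.1,0.074,0.038,0,0,0,0]]]
547.0 [[[0.1,0.083,0.006,0,0,0,0],[0.1,0.079,-0.026,0,0,0,0],[0.1,0.063,-0.054,0,0,0,0],[0.1,0.038,-0.075,0,0,0,0],[0.1,0.006,-0.083,0,0,0,0]]]
659.5 [[[0.1,-0.026,-0.079,0,0,0,0],[0.1,-0.055,-0.063,0,0,0,0],[0.1,-0.074,-0.037,0,0,0,0],[0.1,-0.083,-0.006,0,0,0,0],[0.1,-0.079,0.026,0,0,0,0]]]
772.0 [[[0.1,-0.063,0.054,0,0,0,0],[0.1,-0.038,0.074,0,0,0,0],[0.1,-0.006,0.083,0,0,0,0],[0.1,0.026,0.079,0,0,0,0]]]
```

>>> move_arm([
  [[0.1, 0.079, -0.026, 0, 0, 0, 0], [0.1, 0.063, -0.054, 0, 0, 0, 0], [0.1, 0.038, -0.075, 0, 0, 0, 0], [0.1, 0.006, -0.083, 0, 0, 0, 0], [0.1, 0, 0, 0, 0, 0, 0]],
])

```text
time_s: 28.75
eef_pos: [581.6, -148.5, 15.0]
ee_rot: [0.547, 0.455, 0.539, -0.451]
force: [-4.1, 10.1, 39.3]
grip_width: 0.191
```

```bash
python3 - <<'E'
from plan import *
show(); im=save('wrist','w20'); save('side','s20')
E
```

```text
t 28.75 pos [ 581.6 -148.5   15. ] yaw 10.33 x [ 0.012 -0.002 -1.   ] z [ 0.179 -0.984  0.004] F [-4.1 10.1 39.3] g 0.191 j [-0.45  0.71  1.49  0.    0.94 -0.63]
```

View pics/w20.png

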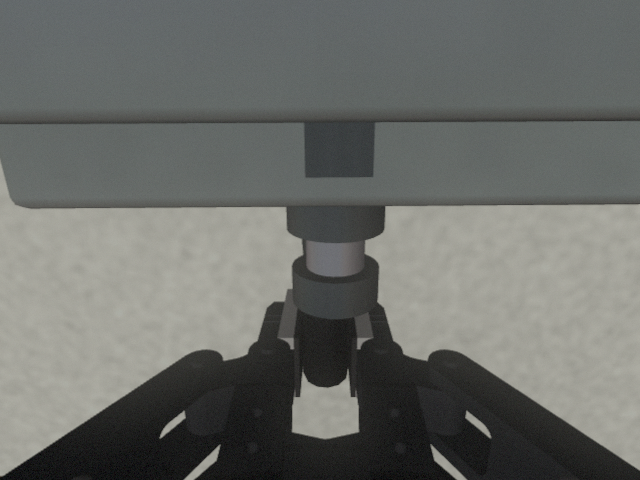

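>>> move_arm([
  [[0.1, -0.034, 0, 0, 0, 0, 0], [0.1, 0, 0, 0, 0, 0, 0]],
], force=30)

```text
time_s: 29.05
eef_pos: [579.8, -148.7, 15.6]
ee_rot: [0.545, 0.454, 0.541, -0.452]
force: [0.9, 1.5, 14.3]
grip_width: 0.192
```

>>> move_arm([
  [[0.1, -0.026, -0.079, 0, 0, 0, 0], [0.1, -0.055, -0.063, 0, 0, 0, 0]],
])

```text
time_s: 29.25
eef_pos: [559.5, -152.6, 27.0]
ee_rot: [0.545, 0.454, 0.541, -0.452]
force: [16.1, 5.5, 5.6]
grip_width: 0.191
```

```bash
python3 - <<'E'
from plan import *
show()
E
```

```text
t 29.25 pos [ 559.5 -152.6   27. ] yaw 10.33 x [ 0.008 -0.002 -1.   ] z [ 0.179 -0.984  0.003] F [16.1  5.5  5.6] g 0.191 j [-0.47  0.66  1.54  0.    0.93 -0.65]
```

>>> move_arm([
  [[0.1, -0.074, -0.037, 0, 0, 0, 0], [0.1, -0.083, -0.006, 0, 0, 0, 0], [0.1, -0.079, 0.026, 0, 0, 0, 0]],
])

```text
time_s: 29.55
eef_pos: [555.2, -153.3, 61.1]
ee_rot: [0.544, 0.453, 0.542, -0.453]
force: [10.7, -3.9, -13.2]
grip_width: 0.194
```

```bash
python3 - <<'E'
from plan import *
show(); save('wrist','w21')
E
```

```text
t 29.55 pos [ 555.2 -153.3   61.1] yaw 10.33 x [ 0.002 -0.001 -1.   ] z [ 0.179 -0.984  0.001] F [ 10.7  -3.9 -13.2] g 0.194 j [-0.47  0.6   1.53  0.    1.   -0.65]
```

View pics/w21.png

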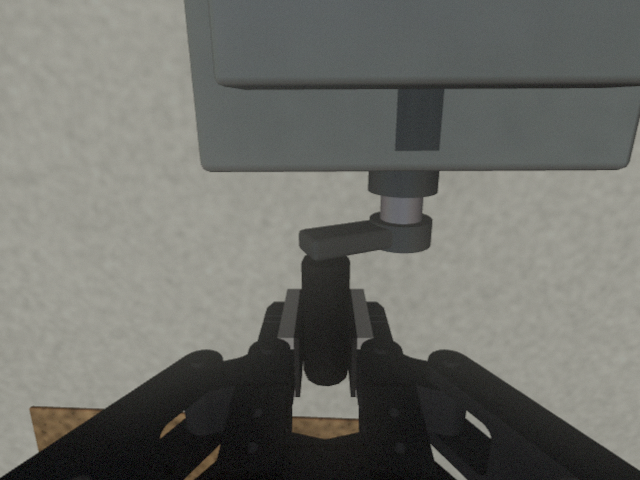

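>>> move_arm([
  [[0.1, -0.063, 0.054, 0, 0, 0, 0], [0.1, -0.038, 0.074, 0, 0, 0, 0], [0.1, -0.006, 0.083, 0, 0, 0, 0]],
])

```text
time_s: 29.9
eef_pos: [585.7, -147.7, 79.4]
ee_rot: [0.543, 0.453, 0.543, -0.453]
force: [-5.0, -1.1, 7.1]
grip_width: 0.189
```

>>> move_arm([
  [[0.1, 0.026, 0.079, 0, 0, 0, 0], [0.1, 0.055, 0.063, 0, 0, 0, 0], [0.1, 0.074, 0.038, 0, 0, 0, 0], [0.1, 0.083, 0.006, 0, 0, 0, 0]],
])

```text
time_s: 30.3
eef_pos: [615.1, -142.2, 42.1]
ee_rot: [0.545, 0.453, 0.542, -0.452]
force: [-1.4, -3.1, 3.5]
grip_width: 0.189
```

```bash
python3 - <<'E'
from plan import *
show(); save('side','s22'); save('wrist','w22')
E
```

```text
t 30.3 pos [ 615.1 -142.2   42.1] yaw 10.37 x [ 0.005 -0.001 -1.   ] z [ 0.18  -0.984  0.002] F [-1.4 -3.1  3.5] g 0.189 j [-0.41  0.73  1.36  0.    1.05 -0.59]
```

View pics/s22.png

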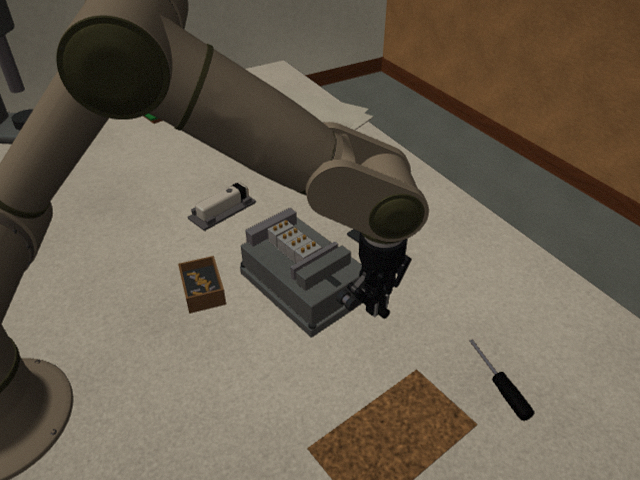

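View pics/w22.png

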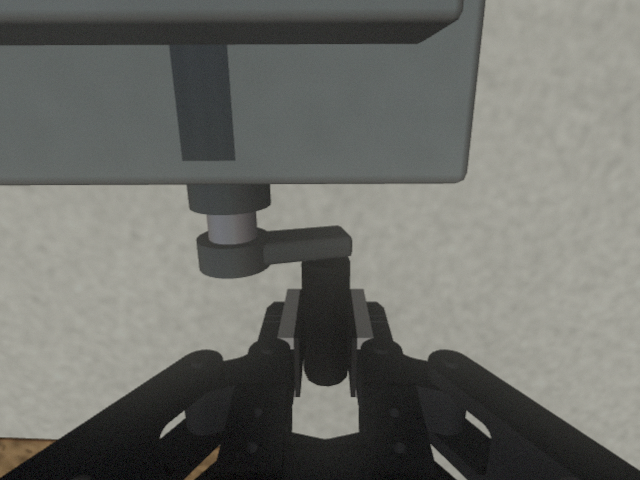

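>>> move_arm([
  [[0.1, 0.079, -0.026, 0, 0, 0, 0], [0.1, 0.063, -0.054, 0, 0, 0, 0], [0.1, 0.038, -0.075, 0, 0, 0, 0], [0.1, 0.006, -0.083, 0, 0, 0, 0]],
])

```text
time_s: 30.8
eef_pos: [579.6, -148.8, 15.4]
ee_rot: [0.545, 0.454, 0.541, -0.452]
force: [6.2, 6.9, 26.4]
grip_width: 0.192
```

>>> move_arm([
  [[0.1, -0.026, -0.079, 0, 0, 0, 0], [0.1, -0.055, -0.063, 0, 0, 0, 0], [0.1, -0.074, -0.037, 0, 0, 0, 0], [0.1, -0.083, -0.006, 0, 0, 0, 0]],
])

```text
time_s: 31.2
eef_pos: [552.2, -153.9, 49.8]
ee_rot: [0.545, 0.454, 0.541, -0.452]
force: [18.4, 0.2, -8.2]
grip_width: 0.19
```

>>> move_arm([
  [[0.1, -0.079, 0.026, 0, 0, 0, 0], [0.1, -0.063, 0.054, 0, 0, 0, 0], [0.1, -0.038, 0.074, 0, 0, 0, 0], [0.1, 0, 0, 0, 0, 0, 0]],
])

```text
time_s: 31.6
eef_pos: [573.2, -150.1, 77.3]
ee_rot: [0.543, 0.452, 0.543, -0.453]
force: [-6.2, -1.4, 14.9]
grip_width: 0.191
```

```bash
python3 - <<'E'
from plan import *
show(); save('side','s23'); save('wrist','w23')
E
```

```text
t 31.6 pos [ 573.2 -150.1   77.3] yaw 10.38 x [-0.002 -0.001 -1.   ] z [ 0.18  -0.984  0.001] F [-6.2 -1.4 14.9] g 0.191 j [-0.45  0.61  1.46 -0.    1.06 -0.63]
```

View pics/w23.png

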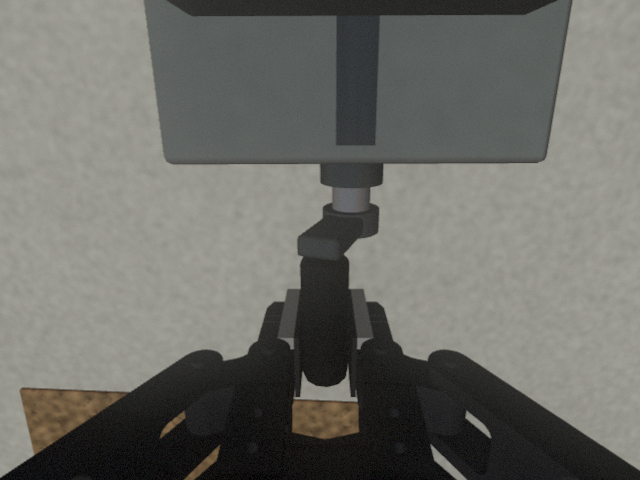

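>>> move_arm([
  [[0.1, -0.006, 0.083, 0, 0, 0, 0], [0.1, 0.02, 0.065, 0, 0, 0, 0], [0.1, 0, 0, 0, 0, 0, 0], [0.1, 0, 0, 0, 0, 0, 0]],
])

```text
time_s: 32.1
eef_pos: [597.6, -145.5, 76.2]
ee_rot: [0.545, 0.454, 0.541, -0.452]
force: [8.2, 1.2, 11.0]
grip_width: 0.192
```

```bash
python3 - <<'E'
from plan import *
show()
E
```

```text
t 32.1 pos [ 597.6 -145.5   76.2] yaw 10.35 x [ 0.007 -0.002 -1.   ] z [ 0.18  -0.984  0.003] F [ 8.2  1.2 11. ] g 0.192 j [-0.43  0.66  1.39  0.    1.08 -0.61]
```

>>> move_arm([
  [[0.5, 0, 0, 0, 0, 0, 0], [0.6, 0, 0, 0, 0, 0, 0], [0.6, -0.05, 0, 0, 0, 0, 0], [0.7, -0.3, 0, -0.05, 0, 0, 0], [1, -0.3, 0, -0.33, 0, 0, 0]],
])

```text
time_s: 32.6
eef_pos: [587.3, -103.5, 161.8]
ee_rot: [0.543, 0.454, 0.542, -0.454]
force: [1.1, 0.3, 0.6]
grip_width: 0.851
```

>>> move_arm([
  [[1, 0, -0.05, -0.3, 0, 0, 0], [1, 0, -0.05, -0.2, 0, 0, 0], [1, 0, 0, 0, 0, 0, 0], [1, 0, 0, 0, 0, 0, 0]],
])

```text
time_s: 33.0
eef_pos: [558.9, -30.2, 160.5]
ee_rot: [0.543, 0.452, 0.543, -0.453]
force: [0.7, 0.8, 1.4]
grip_width: 1.0
```

```bash
python3 - <<'E'
from plan import *
show(); save('wrist','w24'); save('side','s24')
im=cv2.imread('pics/s24.png'); cv2.imwrite('pics/c24.png',cv2.resize(im[200:335,230:400],None,fx=4.5,fy=4.4,interpolation=cv2.INTER_CUBIC))
E
```

```text
t 33.0 pos [558.9 -30.2 160.5] yaw 10.42 x [-0. -0. -1.] z [ 0.181 -0.984  0.   ] F [0.7 0.8 1.4] g 1.0 j [-0.26  0.45  1.49 -0.    1.2  -0.44]
```

View pics/w24.png

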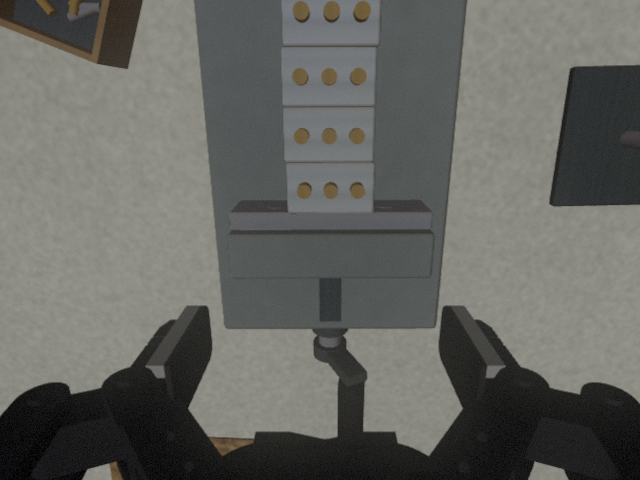

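View pics/c24.png

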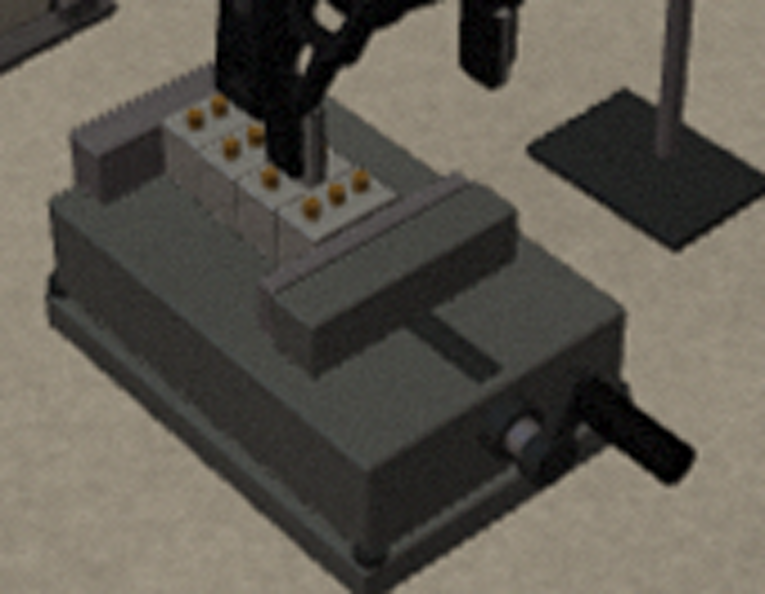

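```bash
python3 - <<'E'
import cv2
im=cv2.imread('pics/top0.png'); s=cv2.imread('pics/side0.png')
a=cv2.resize(im[110:190,260:340],(480,480),interpolation=cv2.INTER_CUBIC); b=cv2.resize(im[222:302,160:240],(480,480),interpolation=cv2.INTER_CUBIC)
import numpy as np
cv2.imwrite('pics/c25.png',np.hstack([a,b])[:, :800] if 0 else cv2.resize(np.hstack([a,b]),(800,400)))
a=cv2.resize(s[135:260,340:420],(384,600),interpolation=cv2.INTER_CUBIC); b=cv2.resize(s[175:235,180:265],(408,288),interpolation=cv2.INTER_CUBIC)
c=np.zeros((600,792,3),np.uint8); c[:,:384]=a; c[:288,384:]=b; cv2.imwrite('pics/c26.png',c)
E
```

```text
(no output)
```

View pics/c25.png

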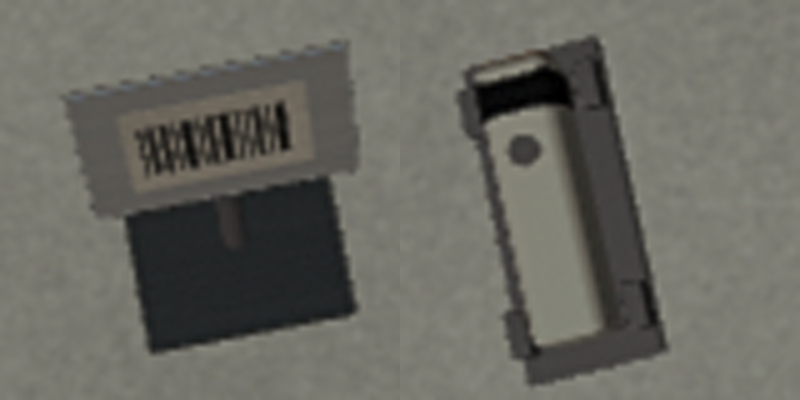

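View pics/c26.png

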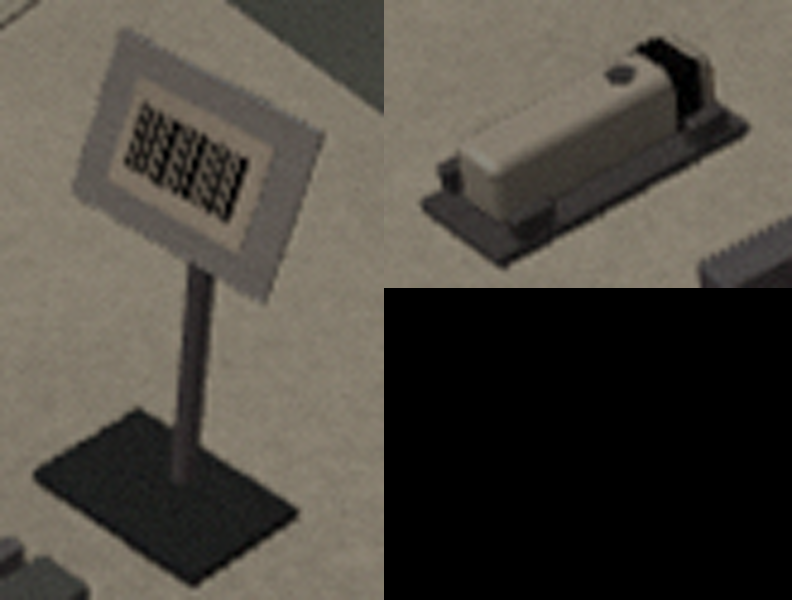

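```bash
python3 - <<'E'
from fit import *
T=lambda c,r:(110+r/5,260+c/5); S=lambda c,r:(135+r/4.8,340+c/4.8)
ob=[('top',T(150,352),(-35,50,8)),('top',T(355,312),(-35,-50,8)),('side',S(35,475),(-35,50,8)),('side',S(193,585),(-35,-50,8)),('side',S(298,513),(35,-50,8)),('side',S(140,408),(35,50,8))]
v,r=fit(ob,[760,50,0.1]); print('card',v,np.degrees(v[2])); print(r.round(1).tolist())
T2=lambda c,r:(222+r/5,160+(c-400)/5); S2=lambda c,r:(175+r/4.8,180+(c-384)/4.8)
ob=[('top',T2(600,37),(75,-32,8)),('top',T2(667,350),(-75,-32,8)),('top',T2(527,385),(-75,32,8)),('side',S2(503,268),(-75,-32,8)),('side',S2(420,203),(-75,32,8)),('side',S2(748,125),(75,-32,8))]
v,r=fit(ob,[503,300,0.2]); print('cradle',v,np.degrees(v[2])); print(r.round(1).tolist())
# label triangulation
def rr(c,rc):
    K,E=cam(c);W=np.linalg.inv(E);return W[:3,3],W[:3,:3]@np.linalg.inv(K)@np.array([rc[1],rc[0],1.])
for a,b in [((137.4,304),(169.6,379.4))]:
    o1,d1=rr('top',a);o2,d2=rr('side',b); t=np.linalg.lstsq(np.c_[d1,-d2],o2-o1,rcond=None)[0]; print(o1+d1*t[0],o2+d2*t[1])
print(ray('top',(137.4,304),180),ray('side',(169.6,379.4),180))
E
```

```text
card [7.52255356e+02 5.60554561e+01 1.86829188e-01] 10.704523987767342
[[0.3, 0.9], [1.0, 1.8], [-1.4, -0.6], [-1.2, -0.3], [-0.7, 0.7], [-0.5, 0.2]]
cradle [5.10827760e+02 3.18574162e+02 2.61613995e-01] 14.989377796140241
[[-0.3, 0.1], [0.4, 0.5], [0.4, 1.0], [-1.9, -0.6], [-0.9, -0.3], [-1.0, 0.7]]
[753.84560132  58.70136477 177.54565399] [753.12734001  59.07135841 177.31260018]
[752.96671253  58.54115355 180.        ] [750.55200082  55.76465903 180.        ]
```

```bash
python3 - <<'E'
from plan import *
s=plan([511,312,150],down(105),1)
E
```

```text
[[[1,0.006,0.008,-0.192,-0.132,0,0],[1,0.006,0.034,-0.19,-0.131,0,0],[1,0.006,0.06,-0.183,-0.132,0,0],[1,0.006,0.084,-0.173,-0.131,0,0],[1,0.005,0.107,-0.16,-0.132,0,0]]]
[[[1,0.006,0.128,-0.144,-0.131,0,0],[1,0.005,0.147,-0.125,-0.132,0,0],[1,0.006,0.163,-0.103,-0.131,0,0],[1,0.005,0.175,-0.08,-0.132,0,0],[1,0.006,0.184,-0.055,-0.131,0,0]]]
[[[1,0.005,0.19,-0.029,-0.132,0,0],[1,0.006,0.193,-0.003,-0.131,0,0]]]
```

>>> move_arm([
  [[1, 0.006, 0.008, -0.192, -0.132, 0, 0], [1, 0.006, 0.034, -0.19, -0.131, 0, 0], [1, 0.006, 0.06, -0.183, -0.132, 0, 0], [1, 0.006, 0.084, -0.173, -0.131, 0, 0], [1, 0.005, 0.107, -0.16, -0.132, 0, 0]],
])

```text
time_s: 33.6
eef_pos: [539.0, 112.7, 155.6]
ee_rot: [0.665, 0.241, 0.665, -0.241]
force: [-0.3, 0.4, -0.4]
grip_width: 0.999
```

>>> move_arm([
  [[1, 0.006, 0.128, -0.144, -0.131, 0, 0], [1, 0.005, 0.147, -0.125, -0.132, 0, 0], [1, 0.006, 0.163, -0.103, -0.131, 0, 0], [1, 0.005, 0.175, -0.08, -0.132, 0, 0], [1, 0.006, 0.184, -0.055, -0.131, 0, 0]],
])

```text
time_s: 34.1
eef_pos: [519.0, 255.9, 151.4]
ee_rot: [0.707, 0.003, 0.707, -0.003]
force: [0.7, 0.5, -0.3]
grip_width: 1.002
```

>>> move_arm([
  [[1, 0.005, 0.19, -0.029, -0.132, 0, 0], [1, 0.006, 0.193, -0.003, -0.131, 0, 0], [1, 0, 0, 0, 0, 0, 0], [1, 0, 0, 0, 0, 0, 0], [1, 0, 0, 0, 0, 0, 0]],
])

```text
time_s: 34.6
eef_pos: [511.0, 311.6, 149.9]
ee_rot: [0.701, -0.092, 0.701, 0.091]
force: [-0.9, 0.1, -0.1]
grip_width: 1.001
```

```bash
python3 - <<'E'
from plan import *
show(); save('wrist','w27')
for l in('scanner','cradle'):
  for d in ctrl.cut_out(l,'wrist')[:1]:
    m=d['pixels'].astype(np.uint8); c=max(cv2.findContours(m,0,2)[0],key=cv2.contourArea)
    z=44 if l=='scanner' else 8
    w=np.array([ray('wrist',(p[0][1],p[0][0]),z)[:2] for p in c],np.float32)
    print(l,d['confidence'],d['point'],cv2.minAreaRect(w))
E
```

```text
t 34.6 pos [511.  311.6 149.9] yaw 104.88 x [-0. -0. -1.] z [ 0.966  0.257 -0.   ] F [-0.9  0.1 -0.1] g 1.001 j [ 0.35  0.54  1.38 -0.    1.22 -1.48]
scanner 0.91 [223.7, 339.5] ((510.5826416015625, 320.8412780761719), (129.2207794189453, 34.07988357543945), 15.75536060333252)
cradle 0.94 [185.6, 314.8] ((509.0059814453125, 321.7919006347656), (148.744140625, 66.52070617675781), 14.954108238220215)
```

View pics/w27.png

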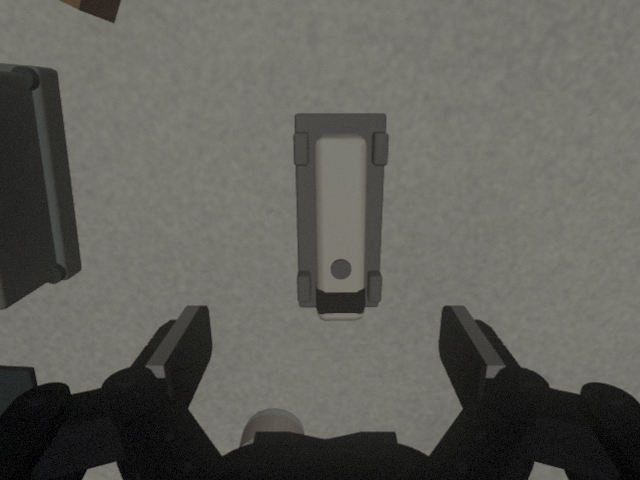

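```bash
python3 - <<'E'
from plan import *
s=plan([510.3,320.6,60],down(105.2),1,n=2);plan([510.3,320.6,14],down(105.2),1,n=2,start=s)
E
```

```text
[[[1,0.3,0.029,0.006,-0.002,0,0],[1,0.301,0.028,0.005,-0.003,0,0]]]
[[[1,0.153,0,0,0,0,0],[1,0.153,0,0,0,0,0]]]
```

>>> move_arm([
  [[1, 0.3, 0.029, 0.006, -0.003, 0, 0], [1, 0.3, 0.028, 0.005, -0.003, 0, 0], [1, 0.153, 0, 0, 0, 0, 0], [1, 0.153, 0, 0, 0, 0, 0], [1, 0, 0, 0, 0, 0, 0]],
])

```text
time_s: 35.25
eef_pos: [508.4, 320.3, 11.4]
ee_rot: [0.699, -0.095, 0.703, 0.094]
force: [-0.6, 0.5, 0.2]
grip_width: 1.002
```

>>> move_arm([
  [[0.6, 0, 0, 0, 0, 0, 0], [0.45, 0, 0, 0, 0, 0, 0], [0.2, 0, 0, 0, 0, 0, 0], [0.2, 0, 0, 0, 0, 0, 0], [0.2, 0, 0, 0, 0, 0, 0]],
], force=50)

```text
time_s: 35.75
eef_pos: [510.4, 321.8, 15.4]
ee_rot: [0.701, -0.095, 0.7, 0.095]
force: [-1.1, -0.1, 6.0]
grip_width: 0.39
```

>>> move_arm([
  [[0.2, 0, 0, 0, 0, 0, 0], [0.2, 0, 0, 0, 0, 0, 0], [0.2, 0, 0, 0, 0, 0, 0]],
])

```text
time_s: 36.05
eef_pos: [510.4, 321.8, 15.4]
ee_rot: [0.701, -0.095, 0.7, 0.095]
force: [-1.1, -0.7, 6.7]
grip_width: 0.394
```

```bash
python3 - <<'E'
from plan import *
show(); save('wrist','w28')
E
```

```text
t 36.05 pos [510.4 321.8  15.4] yaw 105.41 x [ 0.002  0.001 -1.   ] z [0.964 0.266 0.002] F [-1.1 -0.7  6.7] g 0.394 j [ 0.37  0.72  1.47  0.    0.95 -1.47]
```

View pics/w28.png

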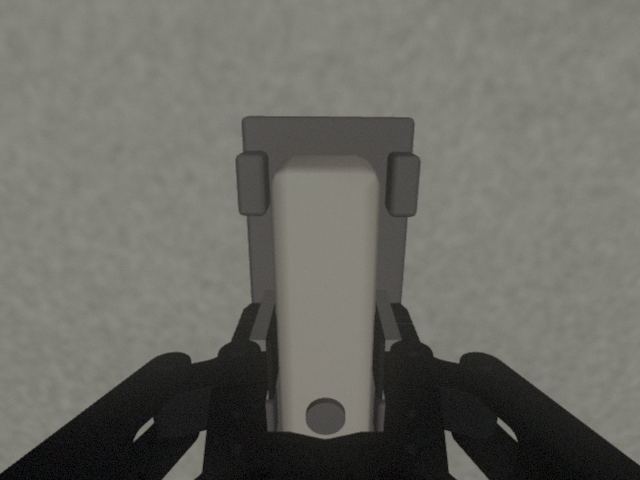

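```bash
python3 - <<'E'
from plan import *
p,r,_=pose()
s=plan([510.4,321.8,169.5],down(105.4),.2,n=5);plan([599.7,28.7,169.5],down(100.7),.2,start=s,smax=36)
E
```

```text
[[[0.2,-0.205,0,0,0,0,0],[0.2,-0.206,0,0.001,0,0,0],[0.2,-0.205,0,0,0,0.001,0],[0.2,-0.206,0,0,0,0,0],[0.2,-0.205,0,0.001,0,0.001,0]]]
[[[0.2,0,-0.227,0.006,0.009,0,0],[0.2,0,-0.227,0.008,0.009,0,0],[0.2,0,-0.227,0.01,0.009,0,0],[0.2,0,-0.226,0.013,0.009,0,0],[0.2,0,-0.226,0.015,0.008,0,0]]]
[[[0.2,0,-0.226,0.016,0.009,0,0],[0.2,0,-0.226,0.019,0.008,0,0],[0.2,0,-0.226,0.021,0.009,0,0],[0.2,-0.001,-0.227,0.022,0.008,0,0]]]
```

>>> move_arm([
  [[0.2, -0.1, 0, 0, 0, 0, 0], [0.2, -0.23, 0, 0, 0, 0, 0], [0.2, -0.25, 0, 0, 0, 0, 0], [0.2, -0.25, 0, 0, 0, 0, 0], [0.2, -0.197, 0, 0, 0, 0, 0]],
], force=70)

```text
time_s: 36.6
eef_pos: [509.8, 321.5, 171.4]
ee_rot: [0.701, -0.095, 0.7, 0.095]
force: [0.6, 0.5, -1.8]
grip_width: 0.383
```

>>> move_arm([
  [[0.2, 0, -0.1, 0.006, 0.009, 0, 0], [0.2, 0, -0.2, 0.008, 0.009, 0, 0], [0.2, 0, -0.227, 0.01, 0.009, 0, 0], [0.2, 0, -0.226, 0.013, 0.009, 0, 0], [0.2, 0, -0.226, 0.015, 0.008, 0, 0]],
])

```text
time_s: 37.1
eef_pos: [553.0, 179.0, 167.3]
ee_rot: [0.702, -0.078, 0.703, 0.078]
force: [1.0, 0.2, -2.1]
grip_width: 0.386
```

>>> move_arm([
  [[0.2, 0, -0.226, 0.016, 0.009, 0, 0], [0.2, 0, -0.226, 0.019, 0.008, 0, 0], [0.2, 0, -0.226, 0.021, 0.009, 0, 0], [0.2, 0, -0.227, 0.022, 0.008, 0, 0], [0.2, 0, -0.154, 0, 0, 0, 0]],
])

```text
time_s: 37.6
eef_pos: [597.0, 25.1, 167.2]
ee_rot: [0.703, -0.065, 0.705, 0.065]
force: [-0.7, 1.1, -2.1]
grip_width: 0.384
```

>>> move_arm([
  [[0.2, 0, 0, 0, 0, 0, 0], [0.2, 0, 0, 0, 0, 0, 0], [0.2, 0, 0, 0, 0, 0, 0]],
])

```text
time_s: 37.9
eef_pos: [596.8, 28.6, 167.8]
ee_rot: [0.704, -0.066, 0.704, 0.066]
force: [0.8, 0.5, -1.9]
grip_width: 0.387
```

```bash
python3 - <<'E'
from plan import *
show(); save('wrist','w29');save('side','s29');save('top','t29')
plan([599.7,28.7,169.5],down(100.7),.2,n=1)
im=cv2.imread('pics/s29.png'); cv2.imwrite('pics/c29.png',cv2.resize(im[100:260,250:430],None,fx=3.5,fy=3.5))
im=cv2.imread('pics/t29.png'); cv2.imwrite('pics/c30.png',cv2.resize(im[100:290,220:400],None,fx=3,fy=3))
E
```

```text
t 37.9 pos [596.8  28.6 167.8] yaw 100.76 x [-0.001  0.    -1.   ] z [ 0.982  0.187 -0.001] F [ 0.8  0.5 -1.9] g 0.387 j [-0.15  0.52  1.36  0.    1.26 -1.91]
[[[0.2,-0.009,-0.003,0.018,0.002,0,0]]]
```

View pics/c29.png

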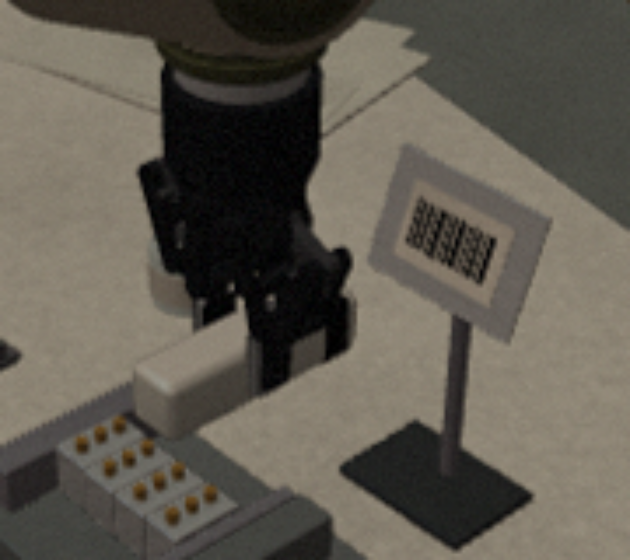

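View pics/c30.png

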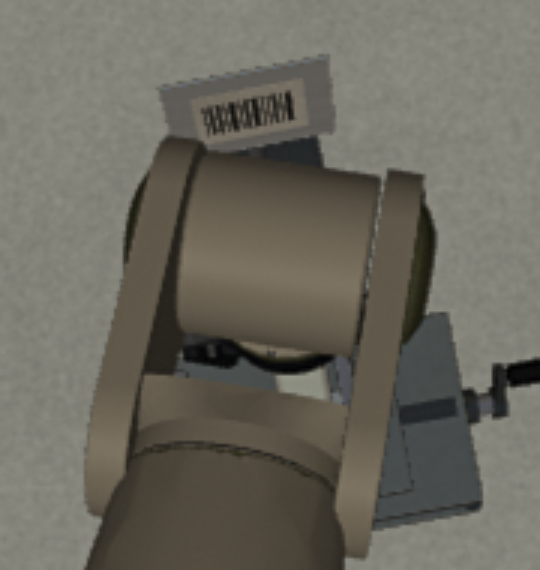

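View pics/w29.png

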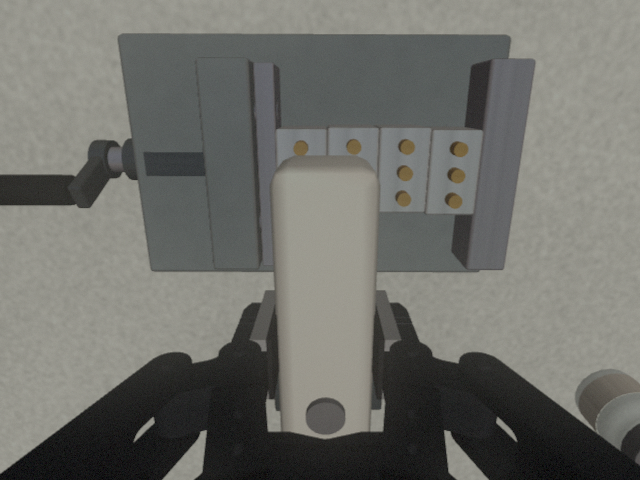

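```bash
python3 - <<'E'
from plan import *
p,r,_=pose(); m=r.as_matrix(); x=m[:,2];y=-m[:,1] # scanner x=tool z; 
up=np.array([0,0,1.]); o=p-[0,0,7.4]
for n,c in [('rear top L',o-65*x+17*m[:,1]+36*up),('rear top R',o-65*x-17*m[:,1]+36*up),('rear bot R',o-65*x-17*m[:,1]),('nose',o+65*x+18*up)]: print(n,c.round(1),((proj('side',c)[0]-[100,250])*3.5).round(0)[::-1])
L=np.array([752,57.5,180]); d=L-(o+65*x+18*up); print('dist',d@x,'lat',d@m[:,1],'vert',d[2])
E
```

```text
rear top L [530.   33.2 196.7] [119. 360.]
rear top R [ 5.363e+02 -2.000e-01  1.967e+02] [163. 391.]
rear bot R [ 5.363e+02 -2.000e-01  1.607e+02] [165. 448.]
nose [660.9  40.9 178.7] [332. 305.]
dist 92.64030441934453 lat -0.7203003618751948 vert 1.293369020060851
```

>>> move_arm([
  [[0.2, -0.01, -0.003, 0.018, 0, 0, 0], [0.2, 0, 0, 0, 0, 0, 0], [0.2, 0, 0, 0, 0, 0, 0], [0.2, 0, 0, 0, 0, 0, 0], [0.2, 0, 0, 0, 0, 0, 0]],
])

```text
time_s: 38.55
eef_pos: [599.9, 28.0, 169.6]
ee_rot: [0.704, -0.066, 0.704, 0.066]
force: [-0.6, -0.1, -2.8]
grip_width: 0.385
```

>>> move_arm([
  [[0.2, 0, 0, 0, 0, 0, 0], [0.2, 0, 0, 0, 0, 0, 0], [0.2, 0, 0, 0, 0, 0, 0], [0.2, 0, 0, 0, 0, 0, 0], [0.2, 0, 0, 0, 0, 0, 0]],
])

```text
time_s: 39.05
eef_pos: [600.0, 28.0, 169.7]
ee_rot: [0.704, -0.066, 0.704, 0.066]
force: [-0.5, 0.6, -1.8]
grip_width: 0.386
```

>>> move_arm([
  [[0.2, 0, 0, 0, 0, 0, 0], [0.2, 0, 0, 0, 0, 0, 0], [0.2, 0, 0, 0, 0, 0, 0], [0.2, 0, 0, 0, 0, 0, 0], [0.2, 0, 0, 0, 0, 0, 0]],
])

```text
time_s: 39.55
eef_pos: [600.0, 28.0, 169.7]
ee_rot: [0.704, -0.066, 0.704, 0.066]
force: [0.9, 1.0, -2.4]
grip_width: 0.386
```

>>> move_arm([
  [[0.2, 0, 0, 0, 0, 0, 0], [0.2, 0, 0, 0, 0, 0, 0], [0.2, 0, 0, 0, 0, 0, 0], [0.2, 0, 0, 0, 0, 0, 0], [0.2, 0, 0, 0, 0, 0, 0]],
])

```text
time_s: 40.05
eef_pos: [600.0, 28.0, 169.7]
ee_rot: [0.704, -0.066, 0.704, 0.066]
force: [0.7, 0.9, -2.3]
grip_width: 0.388
```

```bash
python3 - <<'E'
from plan import *
show(); save('side','s31')
im=cv2.imread('pics/s31.png'); cv2.imwrite('pics/c31.png',cv2.resize(im[100:260,250:430],None,fx=3.5,fy=3.5))
E
```

```text
t 40.05 pos [600.   28.  169.7] yaw 100.72 x [ 0. -0. -1.] z [0.983 0.186 0.   ] F [ 0.7  0.9 -2.3] g 0.388 j [-0.15  0.53  1.34 -0.    1.27 -1.91]
```

View pics/c31.png

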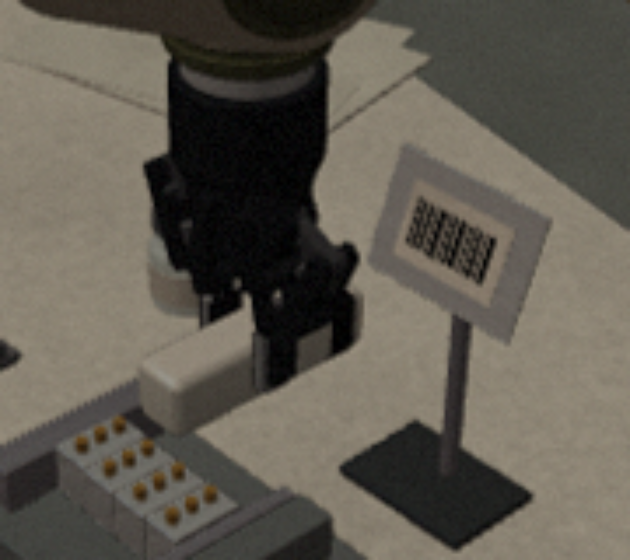

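```bash
python3 - <<'E'
from plan import *
s=plan([510.4,321.8,169.5],down(105.4),.2,smax=34)
E
```

```text
[[[0.2,0,0.204,-0.022,-0.008,0,0],[0.2,0,0.204,-0.021,-0.008,0,0],[0.2,0,0.204,-0.019,-0.008,0,0],[0.2,0,0.204,-0.017,-0.008,0,0],[0.2,0,0.204,-0.015,-0.008,0,0]]]
[[[0.2,0,0.204,-0.014,-0.008,0,0],[0.2,0,0.204,-0.012,-0.007,0,0],[0.2,0,0.205,-0.01,-0.008,0,0],[0.2,0.001,0.204,-0.009,-0.007,0,0],[0.2,0,0.205,-0.007,-0.008,0,0]]]
```

>>> move_arm([
  [[0.2, 0, 0.1, -0.022, -0.008, 0, 0], [0.2, 0, 0.204, -0.021, -0.008, 0, 0], [0.2, 0, 0.204, -0.019, -0.008, 0, 0], [0.2, 0, 0.204, -0.017, -0.008, 0, 0], [0.2, 0, 0.204, -0.015, -0.008, 0, 0]],
])

```text
time_s: 40.6
eef_pos: [557.1, 161.6, 169.8]
ee_rot: [0.702, -0.081, 0.702, 0.081]
force: [-0.1, -0.4, -0.7]
grip_width: 0.386
```

>>> move_arm([
  [[0.2, 0, 0.204, -0.014, -0.008, 0, 0], [0.2, 0, 0.204, -0.012, -0.007, 0, 0], [0.2, 0, 0.205, -0.01, -0.008, 0, 0], [0.2, 0, 0.204, -0.009, -0.007, 0, 0], [0.2, 0, 0.205, -0.007, -0.008, 0, 0]],
])

```text
time_s: 41.1
eef_pos: [512.1, 308.4, 169.8]
ee_rot: [0.701, -0.095, 0.701, 0.095]
force: [0.0, -0.1, -2.0]
grip_width: 0.39
```

>>> move_arm([
  [[0.2, 0, 0.104, 0, 0, 0, 0], [0.2, 0, 0, 0, 0, 0, 0], [0.2, 0, 0, 0, 0, 0, 0], [0.2, 0, 0, 0, 0, 0, 0], [0.2, 0, 0, 0, 0, 0, 0]],
])

```text
time_s: 41.6
eef_pos: [509.6, 320.6, 169.7]
ee_rot: [0.701, -0.094, 0.701, 0.094]
force: [0.1, 0.7, -2.2]
grip_width: 0.384
```

```bash
python3 - <<'E'
from plan import *
show(); save('wrist','w32')
s=plan([510.4,321.8,70],down(105.4),.2,n=3)
E
```

```text
t 41.6 pos [509.6 320.6 169.7] yaw 105.32 x [ 0. -0. -1.] z [ 0.964  0.264 -0.   ] F [ 0.1  0.7 -2.2] g 0.384 j [ 0.37  0.53  1.34 -0.    1.27 -1.47]
[[[0.2,0.222,0.002,0.002,0,0,0],[0.2,0.221,0.002,0.003,-0.001,0,0],[0.2,0.222,0.001,0.002,0,0,0]]]
```

View pics/w32.png

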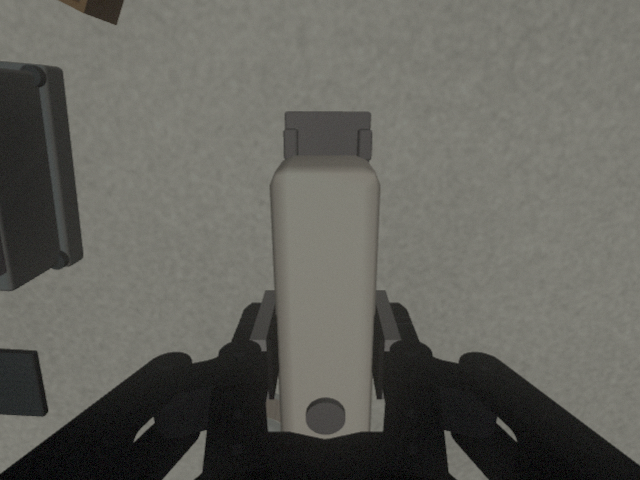

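Scanner (cols 271–380) is held unchanged and lies over the cradle channel (cols 285–371). Lowering with a check before the cheeks.

>>> move_arm([
  [[0.2, 0.222, 0.002, 0.002, 0, 0, 0], [0.2, 0.222, 0.002, 0.003, 0, 0, 0], [0.2, 0.222, 0.002, 0.002, 0, 0, 0], [0.2, 0.15, 0, 0, 0, 0, 0], [0.2, 0, 0, 0, 0, 0, 0]],
])

```text
time_s: 42.15
eef_pos: [508.5, 321.5, 44.3]
ee_rot: [0.699, -0.095, 0.703, 0.094]
force: [-1.1, 0.0, -2.2]
grip_width: 0.387
```

>>> move_arm([
  [[0.2, 0, 0, 0, 0, 0, 0], [0.2, 0, 0, 0, 0, 0, 0]],
])

```text
time_s: 42.35
eef_pos: [510.9, 322.9, 49.1]
ee_rot: [0.702, -0.094, 0.7, 0.095]
force: [0.1, -0.2, -2.3]
grip_width: 0.389
```

```bash
python3 - <<'E'
from plan import *
show(); save('wrist','w33')
s=plan([510.4,321.8,15.4],down(105.4),.2,n=3)
E
```

```text
t 42.35 pos [510.9 322.9  49.1] yaw 105.39 x [ 0.003  0.001 -1.   ] z [0.964 0.265 0.003] F [ 0.1 -0.2 -2.3] g 0.389 j [ 0.37  0.67  1.45 -0.    1.02 -1.47]
[[[0.2,0.075,-0.002,-0.002,0,0.001,0],[0.2,0.075,-0.002,-0.002,0,0.001,0],[0.2,0.074,-0.002,-0.001,0,0.001,0]]]
```

View pics/w33.png

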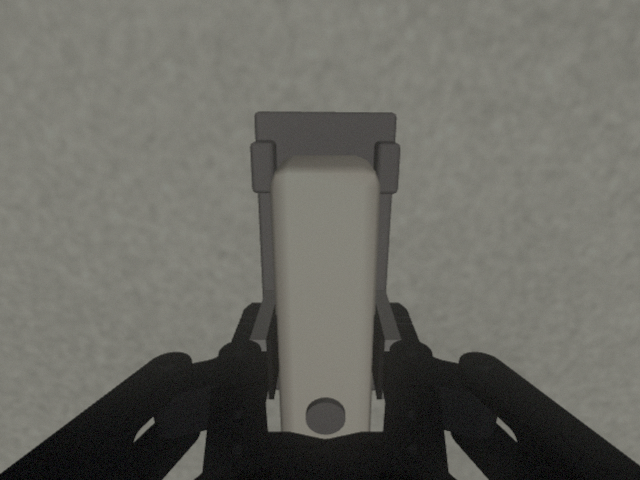

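>>> move_arm([
  [[0.2, 0.06, -0.003, -0.001, 0, 0, 0], [0.2, 0.06, -0.002, -0.001, 0, 0, 0], [0.2, 0.05, -0.001, 0, 0, 0, 0], [0.2, 0.03, 0, 0, 0, 0, 0], [0.2, 0, 0, 0, 0, 0, 0]],
])

```text
time_s: 42.9
eef_pos: [509.6, 321.6, 16.4]
ee_rot: [0.7, -0.095, 0.701, 0.095]
force: [0.5, -0.6, -1.9]
grip_width: 0.384
```

>>> move_arm([
  [[0.2, 0, 0, 0, 0, 0, 0], [0.2, 0, 0, 0, 0, 0, 0]],
])

```text
time_s: 43.1
eef_pos: [510.1, 321.8, 17.6]
ee_rot: [0.701, -0.095, 0.701, 0.095]
force: [-0.8, -0.5, -1.9]
grip_width: 0.386
```

```bash
python3 - <<'E'
from plan import *
show(); save('wrist','w34')
E
```

```text
t 43.1 pos [510.1 321.8  17.6] yaw 105.41 x [ 0.001  0.    -1.   ] z [0.964 0.266 0.001] F [-0.8 -0.5 -1.9] g 0.386 j [ 0.37  0.72  1.46 -0.    0.96 -1.47]
```

View pics/w34.png

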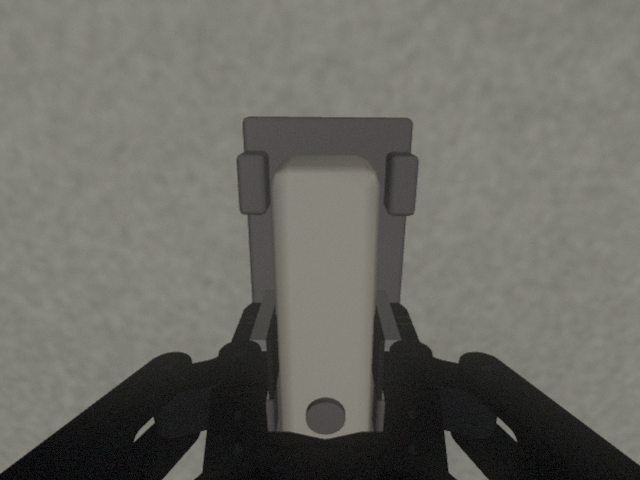

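Same view as at pick-up, about 2 mm high. Lower that last bit and release.

>>> move_arm([
  [[0.2, 0.012, 0, 0, 0, 0, 0], [0.2, 0, 0, 0, 0, 0, 0], [0.2, 0, 0, 0, 0, 0, 0], [0.5, 0, 0, 0, 0, 0, 0], [0.7, 0, 0, 0, 0, 0, 0]],
])

```text
time_s: 43.65
eef_pos: [510.1, 321.8, 15.7]
ee_rot: [0.701, -0.095, 0.701, 0.095]
force: [0.5, 0.3, 1.3]
grip_width: 0.655
```

>>> move_arm([
  [[0.9, 0, 0, 0, 0, 0, 0], [0.9, 0, 0, 0, 0, 0, 0], [0.9, -0.1, 0, 0, 0, 0, 0], [0.9, -0.3, 0, 0, 0, 0, 0], [0.9, -0.3, 0, 0, 0, 0, 0]],
])

```text
time_s: 44.15
eef_pos: [509.6, 321.6, 122.5]
ee_rot: [0.7, -0.095, 0.701, 0.095]
force: [0.6, 0.1, 0.7]
grip_width: 0.897
```

>>> move_arm([
  [[0.9, -0.3, 0, 0, 0, 0, 0], [0.9, -0.2, 0.1, -0.3, 0, 0, 0], [0.9, 0, 0.1, -0.3, 0, 0, 0], [0.9, 0, 0, 0, 0, 0, 0], [0.9, 0, 0, 0, 0, 0, 0]],
])

```text
time_s: 44.65
eef_pos: [420.0, 326.7, 193.6]
ee_rot: [0.701, -0.095, 0.7, 0.095]
force: [0.7, -0.7, 0.1]
grip_width: 0.902
```

```bash
python3 - <<'E'
from plan import *
show(); save('side','s35');save('top','t35');save('wrist','w35')
im=cv2.imread('pics/t35.png'); cv2.imwrite('pics/c35.png',cv2.resize(im[190:310,160:420],None,fx=3,fy=3,interpolation=cv2.INTER_CUBIC))
E
```

```text
t 44.65 pos [420.  326.7 193.6] yaw 105.46 x [ 0.002  0.001 -1.   ] z [0.964 0.267 0.002] F [ 0.7 -0.7  0.1] g 0.902 j [ 0.44  0.36  1.54 -0.    1.25 -1.4 ]
```

View pics/s35.png

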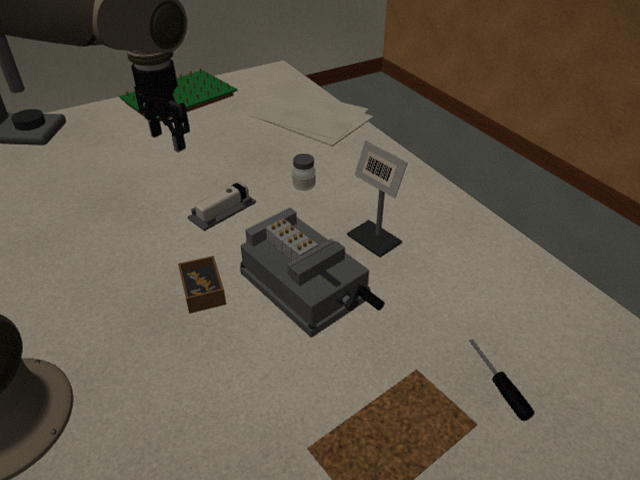

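View pics/c35.png

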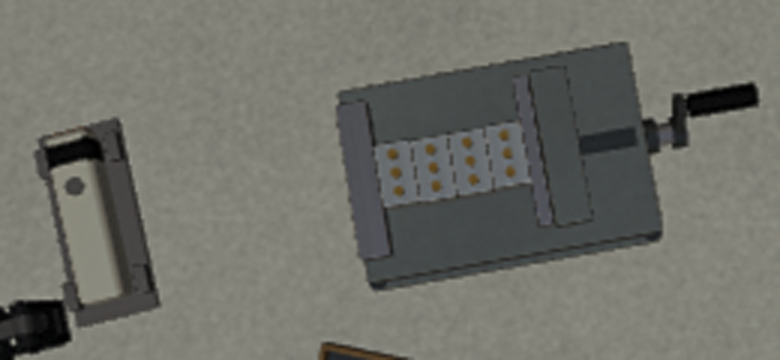

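View pics/w35.png

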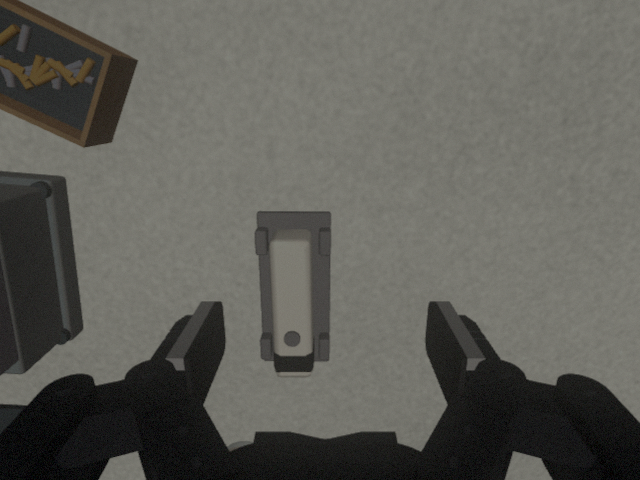

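```bash
python3 -c "
from rig import ctrl
print(ctrl.finish_job())"
```

```text
the job is handed in; nothing more can be done
None
```

The job is done and handed in at about 45 s of the 210 s allowed; no verdict was reported, so what follows rests on my own checks.

- **Blocks:** All four stand pins up on the vise bed in one closed row on the middle line, broad sides to the jaws.
- **Clamp:** I cranked to about 749° in all. That works out to about 6–6.6 mm of push on the sprung face. In the last wrist picture of the vise, only about 1.6 mm of its original 8 mm gap remains.
- **Scan:** The scanner was held still for about 1.7 s, level and about 90 mm from the label. I computed the aim to be within about 3 mm of the label centre. There is no read-out to confirm the read.
- **Scanner return:** It lies upright in its cradle channel, as the final side, top and wrist views show.
- **Bystanders:** The carton, jar and screwdriver look unmoved in the final pictures.

Two checks did not fully agree:

- **Crank force:** On the first crank half-turn the force at the wrist rose to 39 N, because I had pinched the grip about 5 mm too low. I corrected the height and carried on, and the highest reading after that was 26 N.
- **Scanner corners:** In the side picture the held scanner's corners sat a few pixels from where I predicted. I put that down to its rounded edges. The wrist view showed it had not shifted in the grip.

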